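# Pack the calibration kit away

## Robot

A 7-joint arm with a two-finger parallel gripper is mounted at the origin on the work surface; the furniture and walls round the work are solid. World frame = base frame: x ahead of the robot, y to its left, z up, the work surface at z = 0. Lengths are in m, angles in degrees, forces in N, time in s.
With the tool pointing down it reaches from about 0.425 to 0.8 m from the base axis. Payload 8.3 kg.
Tool frame: the origin (TCP) lies midway between the tips of the shut fingers; the grasp point (between the pads) lies 19 mm behind it (bot.pinch_z is the distance from the TCP to the grasp point, in m); z points along the fingers, x is the direction in which the jaws open and shut, and the axes are right-handed (so a half turn about z gives the same grasp; the last joint's range is limited). The gripper opens to 85 mm and grips with 20 to 120 N. Pads are 22 mm wide; open, the fingers measure 114 mm over their backs; the gripper's body (76 mm by 85 mm) begins 54 mm behind the grasp point. The pads swing forward as they close: fully open they stand 13 mm farther back than shut.
Start: joints at [61.541, 21.967, 0.94, 78.501, -0.361, 79.538, -2.664], TCP at [0.263, -0.567, 0.231] pointing down, gripper open.
Joint ranges: [-169.22, 169.22], [-14.56, 117.87], [-87.37, 89.26], [10.42, 133.3], [-82.24, 262.24], [0.94, 117.77], [-172.7, 172.7]. Speed limits (degrees/s): [136.94, 136.94, 172.46, 172.46, 180, 180, 180].

## Interface

Orientations are given as [roll, pitch, yaw] about the fixed x, y, z axes, in that order (R = Rz(yaw) Ry(pitch) Rx(roll)).
In Python, from bench import bot gives the robot as it stands.
- The arm moves only by the tool send_rows, never from a script. Its argument "deltas" is a list of rows, each an object with "travel": the shift along the tool's x, y, z in m, a list of three; "delta_rot": the turn, a rotation vector about the tool's x, y, z in degrees, a list of three; "jaw": the opening, from -1 (shut) to 1 (fully open). A call has 1 to 10 rows; each row shifts and turns the pose as measured when the row begins, along the tool's axes as they then stand; what a row does not reach is not made up. A row lasts 1/10 s, in which the tool goes at most 50 mm and 8.59 degrees, less where a joint would pass 70% of its speed; a pose out of reach is approached as far as the arm can. A call with a gripper value outside its range is refused whole. The fingers move at their own pace and stop on an object; "squeeze" is the grip in N (left out, the last holds). Time passes only in rows, so rows that do not move let the fingers close. It gives the time, the measured TCP pose, the force and the opening at its end, in the units of the state.
- bot.sense(): the state, without advancing time (a new reading comes with each control period).
- bot.snapshot(name): name is "scene" or "top"; returns a dict with "pixels" (480x640x3 uint8, blue, green, red), "depth" (480x640 float32, m along the optical axis (not along the pixel's ray), 0 where there is no reading), "intrinsics" (3x3 intrinsics, pixels), "D" ([k1, k2, p1, p2, k3] as OpenCV has them; the pictures are not rectified), "world_from_camera" (4x4, takes a point from camera to world coordinates). Camera axes: x right, y up, looking along -z (the intrinsics and any distortion apply to the point x, -y, -z); pixel columns grow to the right and rows downward; lengths in m; the calibration is good to about 2 mm. A picture is of the moment at which its call begins.
- bot.finish_job(): hands the job in, once; it reports no verdict.
Trained networks look in a picture, given as the dict that the camera call returned (one of the last four; its "shot" number tells which), for a name from the list of things; names that differ only in an ending like _2 or _b are one class to them, and where a whole thing is asked for, a point or a joint stands for the part that bears it (a point fixed in the world has none). Each returns a list of dicts, best first, with "p" (0 to 1); they miss things now and then, are a little off and sometimes report something else, mostly with a low value. They report only what shows in the picture. A call takes as long as a camera call. They do not tell look-alikes from the thing itself.
- bot.masks_of(query, picture): "region" (480x640 bool, what is visible of it) and "position" ([column, row] in pixels, amid what is visible of it).
- bot.pinpoint(query, picture): "position" ([column, row] in pixels: a listed point, or the origin of a listed thing).
The state is a dict: "clock": time; "q": joint angles; "joint_velocities": joint speeds; "tau": joint torques, N m; "eef_pos": TCP position; "eef_rot": TCP orientation; "ft_force": force on the tool from outside, world axes, zero at the start; "wrist_torque": the same for the moment, N m; "grip_width": finger opening in m.
Only numpy, scipy, OpenCV 4.12 (cv2) and the standard library are available. Lean on these libraries where they do the work, as an engineer would, in place of code of your own. Each camera call takes 0.05 s, during which the arm holds its last target.

## Task

Put the calibration kit away: stand each of the two loose weights upright in the wooden block whose bore fits it, put the ring gauge over the spigot of its stand, and lay the brass union nut in the open fittings box. Then close the box with its cover plate: tuck one long edge under the metal retaining lip and lower the opposite edge into the recess, so that the plate lies flat inside the rim over the nut.

Things in the scene. Friction and masses are not known exactly. Their poses are not given: they have to be found in the camera images.
- big_weight_mid (a point): Big loose weight: grey steel, round body with narrower neck and head, 37 mm diameter, 88 mm tall, 0.3 to 0.5 kg, upright on the worktop (the weights on the pressure tester at the back stay there). This point is its centre, half-way up (44 mm); z along its axis, up. To the touch it is a plain 37 mm cylinder over its whole height.
- small_weight_mid (a point): Small loose weight: same shape, 25 mm diameter, 58 mm tall, 0.18 kg, upright on the worktop. This point is its centre, half-way up (29 mm); z along its axis, up. To the touch a plain 25 mm cylinder.
- ring_mid (a point): Steel ring gauge, a thick ring lying flat on the worktop: 54 mm outside diameter, 18 mm tall, hole about 24 mm across (an 18 mm pin passes freely), 0.22 kg. This point is its centre, half-way up (9 mm); z along its axis, up.
- nut_mid (a point): Brass union nut with a grey round top, standing on its hexagon: 22 mm across flats (flats face its own +x and -x), 26 mm across corners, hexagon 12 mm high, round top 19 mm diameter; 19 mm tall in all, 0.03 kg. This point is its centre, 9.5 mm up. (Other fittings, with ribbed stems, stay where they are.)
- cover_handle (a point): Cover of the box: aluminium plate 100 (its x) x 120 (its y) x 4 mm, flat on the worktop, 0.12-0.2 kg, same either way round. Black bridge handle over its middle, along y: bar 12 thick (x), 64 long (y), 14 mm high, its top 36 mm above the plate's underside, on two posts. This point is the bar's centre, over the plate's centre, 29 mm above its underside; z is the plate's normal.
- big_block_bore (a point): Larger wooden block (fixed), 76 x 76 mm, 40 mm high, round bore 45 mm diameter, 24 mm deep, chamfered 3 mm, for the big weight. This point is the centre of the bore's floor, 24 mm below the block's top; z up.
- small_block_bore (a point): Smaller wooden block (fixed), 62 x 62 mm, 32 mm high, round bore 33 mm diameter, 15 mm deep, chamfered 3 mm, for the small weight. This point is the centre of the bore's floor, 15 mm below the block's top; z up.
- ring_stand_seat (a point): Ring gauge's stand (fixed): round aluminium base of 76 mm diameter, 14 mm high, dark top, with an upright steel spigot of 12 mm diameter in the middle, rising 30 mm above the base, its last 8 mm tapered. This point is on the base's top at the spigot's axis, where the ring's underside comes to rest; z up.
- fittings_box: Fittings box (fixed), wooden, 124 (its x) x 144 (its y) mm. Origin: centre of its underside; x points away from the lip. Cavity 84 x 104 mm, floor 6 mm up. Round it a ledge 34 mm up carries the cover, in a recess 108 x 128 mm, 4 mm play all round; rim 42 mm up. Closed: plate centred over the origin, its underside on the ledge, handle's bar along the box's y, bar's centre 63 mm up.
- box_lip (a point): Aluminium retaining lip along the box's -x end (towards the robot), 144 mm along y, fixed to the box. This point: middle of the lip's free edge, on its underside; x, y, z as the box's. The gap under it, down to the ledge, is 11 mm high and 16 mm deep (towards -x, to the end wall). The cover's 120 mm edge goes in there, low, with the plate tilted about 12 degrees; then the other edge is lowered.
Not all that is in view belongs to the job. Leave any black look-alike of the part that bears big_weight_mid alone.

How it is judged (in metres and radians):
At the end, for the whole second after the job is handed in: Each weight upright in its own bore (within 8 mm, bottomed within 4 mm); ring gauge flat on its stand round the spigot (10 mm, 4 mm); nut in the box's cavity; cover flat in the recess under the lip (7 mm along, 8 mm across, height 4 mm, 3.4 degrees). All released, at rest (horizontal distance between big_weight_mid and big_block_bore below 0.008 m and z of big_weight_mid in the frame of big_block_bore between 0.04 and 0.048 m and angle between each of big_weight_mid, small_weight_mid, ring_mid's own z axis and vertical below 0.12 rad and horizontal distance between small_weight_mid and small_block_bore below 0.008 m and z of small_weight_mid in the frame of small_block_bore between 0.025 and 0.033 m and horizontal distance between ring_mid and ring_stand_seat below 0.01 m and z of ring_mid in the frame of ring_stand_seat between 0.005 and 0.013 m and x of nut_mid in the frame of fittings_box between -0.042 and 0.042 m and y of nut_mid in the frame of fittings_box between -0.052 and 0.052 m and z of nut_mid in the frame of fittings_box below 0.03 m and x of cover_handle in the frame of fittings_box between -0.007 and 0.007 m and y of cover_handle in the frame of fittings_box between -0.008 and 0.008 m and z of cover_handle in the frame of fittings_box between 0.059 and 0.067 m and angle between cover_handle's own z axis and vertical below 0.06 rad); the robot touches nothing.
It also fails if it takes over 133 s, if anything falls off the work surface, if the arm or the gripper's body presses on something with over 40 N, if the wrist force passes 120 N, or if a joint passes its speed limit or range.

## Working session

There is one attempt and no reset: what is moved stays moved. The work goes in short steps, Python scripts to look and compute and a tool call to move; the robot and the scene stay as the last step left them, time stands still between calls to the robot, and variables do not carry over. Pictures are saved under pics/ and viewed, and the job is handed in when it is done.

Besides the shell and the picture viewer there is one more tool, called after "Call:" by a JSON object that holds its "api" and its "payload", one argument or row to a line. send_rows: Moves the arm, as the interface text tells. Its arguments: {"type":"object","properties":{"deltas":{"type":"array"},"squeeze":{"type":"number"}},"required":["deltas"]}

```bash
ls; mkdir -p pics
python3 - <<'E'
from bench import bot
import cv2,numpy as np,pickle
print(bot.sense(), bot.pinch_z)
for n in("scene","top"):
    s=bot.snapshot(n); cv2.imwrite(f"pics/{n}0.png",s["pixels"])
    print(n,s["shot"],s["intrinsics"],s["D"],s["world_from_camera"])
    for q in ["big_weight_mid","small_weight_mid","ring_mid","nut_mid","cover_handle","big_block_bore","small_block_bore","ring_stand_seat","fittings_box","box_lip"]:
        print(q,[(np.round(d["position"],1).tolist(),round(d["p"],2)) for d in bot.pinpoint(q,s)][:5], "M",[(np.round(d["position"],1).tolist(),round(d["p"],2),int(d["region"].sum())) for d in bot.masks_of(q,s)][:5])
    pickle.dump(s,open(f"{n}0.pkl","wb"))
E
```

```text
pics
{'clock': 0.0, 'q': array([61.53972463, 22.01371897,  0.93901393, 78.56267263, -0.36120052,
       79.53930385, -2.6671045 ]), 'joint_velocities': array([-0.06846519,  0.08975537, -0.07097419,  0.05079189, -0.04079475,
       -0.05077982, -0.11148248]), 'tau': array([-6.74237208e-05, -6.27593994e+01,  8.44275299e-01, -3.71819293e+01,
        1.64919638e-02,  1.41654260e-02, -5.29400643e-05]), 'eef_pos': array([ 0.26252197, -0.56661904,  0.2302849 ]), 'eef_rot': array([ 1.79997858e+02,  1.12842350e-01, -6.51436735e+01]), 'ft_force': array([-0.94871948, -0.95394071,  0.44947468]), 'wrist_torque': array([ 0.00492881,  0.00909272, -0.00258233]), 'grip_width': 0.08523786411933768} 0.0187
scene 1 [[552.06383049   0.         325.01023641]
 [  0.         552.06383049 245.63591406]
 [  0.           0.           1.        ]] [-0.03151699  0.          0.          0.          0.        ] [[-0.79086125  0.27893336 -0.54473358 -0.12924067]
 [-0.61179177 -0.33737135  0.71546586  0.85263708]
 [ 0.0157898   0.89909774  0.43746306  0.57172571]
 [ 0.          0.          0.          1.        ]]
b
[... 1513 characters left out ...]
 120)]
ring_mid [([310.4, 211.7], 0.89), ([338.4, 156.7], 0.45)] M [([305.0, 202.2], 0.84, 335), ([316.3, 251.6], 0.19, 56)]
nut_mid [([320.7, 252.5], 0.56)] M []
cover_handle [([448.8, 199.8], 0.98), ([320.1, 251.8], 0.23)] M [([443.9, 199.0], 0.72, 2019), ([262.7, 259.0], 0.53, 3481), ([311.3, 209.0], 0.24, 330), ([321.4, 251.5], 0.21, 67)]
big_block_bore [([370.4, 196.8], 0.79)] M [([372.1, 197.9], 0.95, 1101)]
small_block_bore [([383.2, 253.3], 0.68)] M [([380.1, 253.6], 0.69, 748)]
ring_stand_seat [([335.6, 158.9], 0.71)] M [([335.6, 158.1], 0.95, 752)]
fittings_box [([263.2, 258.8], 0.73)] M [([261.5, 260.5], 0.57, 3487)]
box_lip [([258.9, 274.5], 0.8)] M [([263.0, 257.0], 0.93, 3491)]
```

Run:
```python
import pickle,cv2
s=pickle.load(open("top0.pkl","rb"))["pixels"]
c=s[120:345,165:480]; cv2.imwrite("pics/top0c.png",cv2.resize(c,(788,563),interpolation=cv2.INTER_CUBIC))
s=pickle.load(open("scene0.pkl","rb"))["pixels"]
c=s[170:395,200:500]; cv2.imwrite("pics/scene0c.png",cv2.resize(c,(800,600),interpolation=cv2.INTER_CUBIC))
```

```text
(no output)
```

View pics/top0.png

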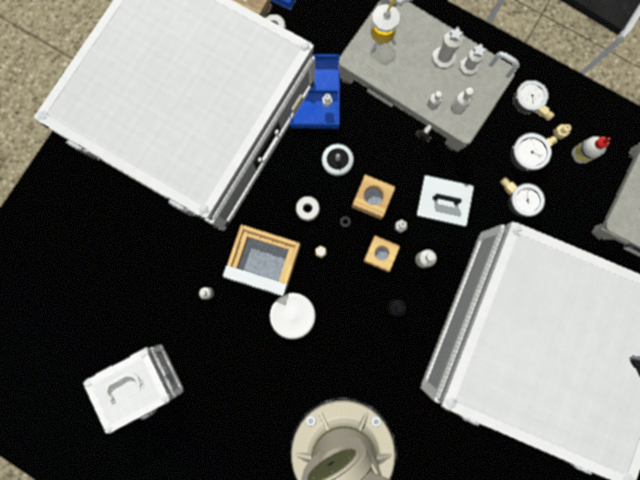

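View pics/scene0.png

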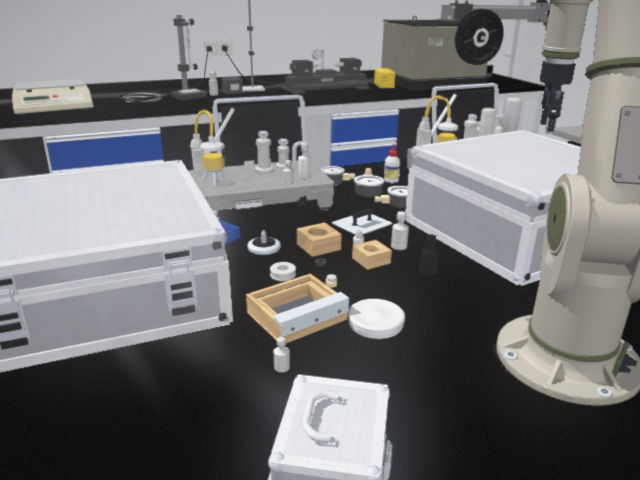

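```bash
sleep 0
```

```text
(no output)
```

View pics/top0c.png

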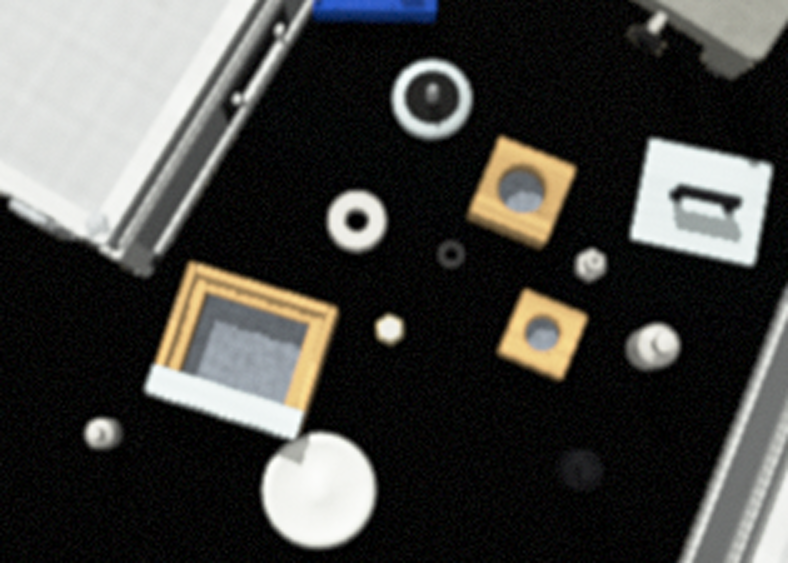

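View pics/scene0c.png

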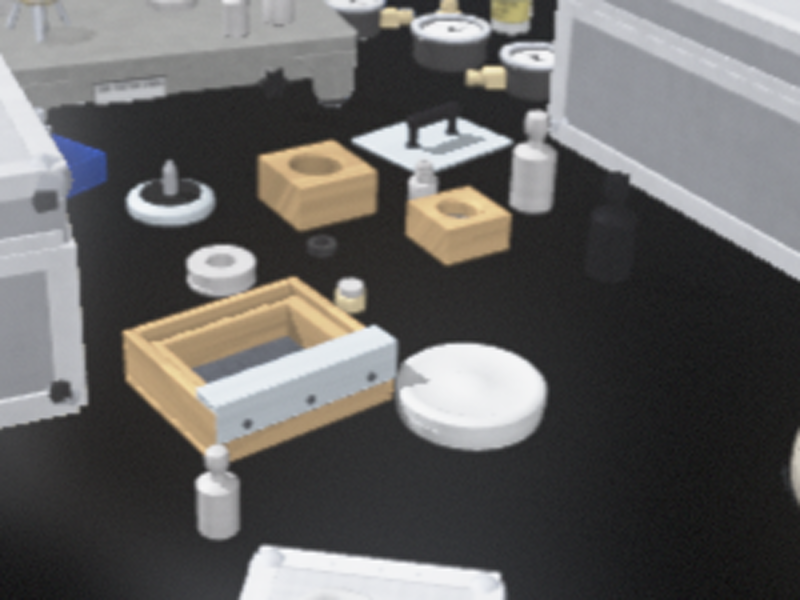

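The top view (pixels): big grey weight (427,257) with a black look-alike (397,307). There are two small grey candidates, (205,293) and (401,226). The ring is at (307,208) with a small black ring (345,221) nearby, the nut at (321,252), the box at (262,260) with its lip toward the robot, the cover at (446,200), the blocks at (373,197) and (382,253), and the stand at (338,159). Next I'll measure all of these with depth.

```bash
cat > h.py <<'E'
import cv2,numpy as np
def cloud(s):
    K=np.array(s["intrinsics"]);D=np.array(s["D"]);T=np.array(s["world_from_camera"])
    v,u=np.mgrid[0:480,0:640]
    n=cv2.undistortPoints(np.stack([u,v],-1).reshape(-1,1,2).astype(np.float64),K,D).reshape(480,640,2)
    d=s["depth"]
    P=np.stack([n[...,0]*d,-n[...,1]*d,-d],-1)
    W=P@T[:3,:3].T+T[:3,3]; W[d==0]=np.nan
    return W
def ray(s,px):
    K=np.array(s["intrinsics"]);D=np.array(s["D"]);T=np.array(s["world_from_camera"])
    n=cv2.undistortPoints(np.array(px,float).reshape(1,1,2),K,D).reshape(2)
    return T[:3,3],T[:3,:3]@np.array([n[0],-n[1],-1.])
def at_z(s,px,z):
    o,d=ray(s,px); return o+d*(z-o[2])/d[2]
def proj(s,p):
    K=np.array(s["intrinsics"]);D=np.array(s["D"]);T=np.linalg.inv(np.array(s["world_from_camera"]))
    c=T[:3,:3]@np.asarray(p,float)+T[:3,3]; c=c*[1,-1,-1]
    return cv2.projectPoints(c.reshape(1,1,3),np.zeros(3),np.zeros(3),K,D)[0].reshape(2)
E
python3 - <<'E'
import pickle,numpy as np
from h import *
s=pickle.load(open("top0.pkl","rb"));W=cloud(s)
t=pickle.load(open("scene0.pkl","rb"));W2=cloud(t)
fl=W[180:330:3,190:470:3].reshape(-1,3);print("floor med",np.nanmedian(fl[:,2]), np.nanmedian(W2[360:370,400:480,2]))
def comp(c,w,lo,name):
    x,y=c; sub=W[y-w:y+w,x-w:x+w].reshape(-1,3); m=sub[:,2]>lo; p=sub[m]
    print(name,"top",len(p),np.round(p.min(0),3),np.round(p.max(0),3),"mid",np.round((p.min(0)+p.max(0))/2,3))
comp((427,257),17,.01,"big");comp((204,293),14,.01,"smallA");comp((401,226),10,.01,"smallB");comp((397,307),14,.01,"black")
comp((307,208),18,.008,"ring");comp((338,159),19,.008,"stand");comp((321,252),9,.006,"nut");comp((345,221),9,.003,"blkring")
comp((382,253),24,.02,"sblock");comp((373,197),27,.025,"bblock");comp((446,200),33,.02,"cover handle");comp((262,260),45,.025,"box")
def comp2(c,w,h,lo,name):
    x,y=c; sub=W2[y-h:y+h,x-w:x+w].reshape(-1,3); m=sub[:,2]>lo; p=sub[m]
    print(name,"scene",len(p),np.round(p.min(0),3),np.round(p.max(0),3))
comp2((281,355),13,22,.008,"smallA");comp2((400,230),12,24,.01,"big");comp2((359,238),7,8,.01,"smallB")
E
```

```text
floor med 0.002166375915501506 -0.0003733302650927861
big top 260 [ 0.427 -0.209  0.012] [ 0.463 -0.172  0.092] mid [ 0.445 -0.191  0.052]
smallA top 117 [0.346 0.308 0.011] [0.37  0.334 0.062] mid [0.358 0.321 0.036]
smallB top 95 [ 0.512 -0.149  0.013] [ 0.537 -0.124  0.043] mid [ 0.524 -0.137  0.028]
black top 244 [ 0.314 -0.139  0.011] [ 0.348 -0.103  0.093] mid [ 0.331 -0.121  0.052]
ring top 324 [0.538 0.062 0.008] [0.59  0.115 0.025] mid [0.564 0.088 0.016]
stand top 719 [ 0.649 -0.02   0.008] [0.725 0.054 0.047] mid [0.687 0.017 0.028]
nut top 83 [0.449 0.037 0.007] [0.473 0.065 0.024] mid [0.461 0.051 0.015]
blkring top 95 [ 0.516 -0.023  0.003] [0.557 0.018 0.013] mid [ 0.536 -0.003  0.008]
sblock top 626 [ 0.416 -0.141  0.02 ] [ 0.515 -0.05   0.041] mid [ 0.466 -0.095  0.03 ]
bblock top 814 [ 0.527 -0.129  0.025] [ 0.64  -0.021  0.048] mid [ 0.583 -0.075  0.036]
cover handle top 156 [ 0.578 -0.278  0.024] [ 0.6   -0.214  0.042] mid [ 0.589 -0.246  0.033]
box top 2229 [0.335 0.087 0.025] [0.542 0.299 0.129] mid [0.439 0.193 0.077]
smallA scene 491 [0.345 0.252 0.008] [0.428 0.335 0.06 ]
big scene 543 [ 0.418 -0.332  0.01 ] [ 0.512 -0.096  0.089]
smallB scene 143 [ 0.477 -0.148  0.01 ] [ 0.535 -0.072  0.039]
```

Run:
```python
import pickle,numpy as np
from h import *
s=pickle.load(open("top0.pkl","rb"));t=pickle.load(open("scene0.pkl","rb"))
C={"top":cloud(s),"scene":cloud(t)}
def rect(c,r,z,tol,name,rgb=None):
    for k,W in C.items():
        d=np.hypot(W[...,0]-c[0],W[...,1]-c[1]); m=(d<r)&(abs(W[...,2]-z)<tol)
        p=W[m]
        if len(p)<10: print(name,k,len(p));continue
        (cx,cy),(w,h),a=cv2.minAreaRect((p[:,:2]*1000).astype(np.float32))
        print(name,k,len(p),"c",round(cx,1),round(cy,1),"wh",round(w,1),round(h,1),"ang",round(a,1),"z med %.4f sd %.4f"%(np.median(p[:,2]),p[:,2].std()), "mean",np.round(p[:,:2].mean(0)*1000,1))
rect((.466,-.092),.055,.032,.006,"sblock")
rect((.583,-.075),.065,.040,.006,"bblock")
rect((.45,.19),.105,.0425,.006,"boxrim")
rect((.445,-.19),.03,.088,.008,"bighead")
rect((.358,.321),.03,.058,.008,"smallAhead")
rect((.524,-.137),.022,.04,.008,"smallBhead")
rect((.564,.088),.04,.018,.005,"ring")
rect((.687,.017),.05,.014,.005,"stand")
rect((.687,.017),.03,.036,.012,"spigot")
rect((.461,.051),.02,.019,.005,"nut")
rect((.589,-.246),.05,.036,.006,"handle")
rect((.589,-.246),.09,.004,.0035,"plate")
# cases heights
W=C["top"]
for n,(x0,x1,y0,y1) in {"caseL":(100,260,40,180),"caseR":(500,600,260,400),"dish":(280,305,305,330),"smallcase":(95,150,375,410),"tester":(350,500,30,120)}.items():
    p=W[y0:y1,x0:x1].reshape(-1,3); print(n,np.round(np.nanmedian(p,0),3),np.round(np.nanpercentile(p[:,2],[2,98]),3))
for px in[(313,60),(220,220),(40,118),(500,225),(425,390),(455,262)]:print(px,np.round(W[px[1],px[0]],3))
for px in [(220,222)]: pass
```

```text
sblock top 558 c 456.8 -88.7 wh 62.2 62.4 ang 67.3 z med 0.0326 sd 0.0022 mean [456.4 -88.6]
sblock scene 374 c 457.8 -87.7 wh 63.6 65.3 ang 67.2 z med 0.0316 sd 0.0021 mean [455.2 -85.3]
bblock top 763 c 592.1 -68.8 wh 76.3 77.0 ang 68.3 z med 0.0408 sd 0.0022 mean [591.8 -68.9]
bblock scene 456 c 589.9 -68.2 wh 78.5 82.9 ang 67.6 z med 0.0395 sd 0.0019 mean [589.3 -66.1]
boxrim top 828 c 437.6 191.1 wh 144.9 126.1 ang 73.1 z med 0.0425 sd 0.0034 mean [447.7 187.2]
boxrim scene 1176 c 436.3 190.4 wh 147.0 130.5 ang 72.7 z med 0.0419 sd 0.0034 mean [428.7 200.8]
bighead top 70 c 446.1 -190.5 wh 18.2 19.3 ang 2.4 z med 0.0875 sd 0.0025 mean [ 445.3 -190. ]
bighead scene 46 c 443.9 -188.6 wh 16.8 18.8 ang 84.8 z med 0.0856 sd 0.0026 mean [ 443.8 -186.7]
smallAhead top 32 c 359.1 320.2 wh 11.3 12.3 ang 0.6 z med 0.0574 sd 0.0026 mean [359.1 320.3]
smallAhead scene 62 c 358.1 322.1 wh 12.5 13.6 ang 60.3 z med 0.0565 sd 0.0027 mean [357.2 323. ]
smallBhead top 39 c 524.2 -135.9 wh 14.1 14.8 ang 86.3 z med 0.0380 sd 0.0024 mean [ 524.5 -136.1]
smallBhead scene 29 c 524.2 -136.8 wh 14.1 15.
[... 872 characters left out ...]
]
handle scene 75 c 589.3 -243.3 wh 62.5 15.2 ang 78.6 z med 0.0349 sd 0.0020 mean [ 587.5 -243.4]
plate top 2819 c 589.2 -245.9 wh 178.4 178.4 ang 41.0 z med 0.0034 sd 0.0019 mean [ 588.1 -246.1]
plate scene 840 c 591.9 -245.2 wh 168.1 175.2 ang 20.2 z med 0.0033 sd 0.0016 mean [ 585.7 -239.6]
caseL [0.74  0.354 0.184] [0.022 0.188]
caseR [ 0.295 -0.395  0.201] [0.197 0.204]
dish [0.306 0.118 0.025] [0.02  0.029]
smallcase [0.149 0.467 0.113] [0.109 0.127]
tester [ 0.878 -0.186  0.075] [-0.002  0.169]
(313, 60) [0.882 0.077 0.128]
(220, 220) [0.521 0.281 0.087]
(40, 118) [0.717 0.646 0.189]
(500, 225) [ 0.511 -0.331  0.13 ]
(425, 390) [ 0.15  -0.182  0.051]
(455, 262) [ 0.439 -0.268  0.004]
```

```bash
cat >> h.py <<'E'
from scipy.spatial.transform import Rotation as Ro
def plan(pos,yaw,tilt=0.0):
    """tool-frame total deltas from measured pose; tilt about tool y... prints rot first then shift after rot"""
    from bench import bot
    s=bot.sense(); R0=Ro.from_euler('xyz',s["eef_rot"],degrees=True)
    R1=Ro.from_euler('z',yaw,degrees=True)*Ro.from_euler('x',180,degrees=True)*Ro.from_euler('y',tilt,degrees=True)
    rv=(R0.inv()*R1).as_rotvec(degrees=True)
    d=np.array(pos)-s["eef_pos"]
    print("t",round(s["clock"],2),"pos",np.round(s["eef_pos"],4),"rot",np.round(s["eef_rot"],2),"F",np.round(s["ft_force"],1),"w",round(s["grip_width"],4))
    print(" rotvec",np.round(rv,2),"shift old axes",np.round(R0.inv().apply(d),4),"shift new axes",np.round(R1.inv().apply(d),4),"|d|",round(np.linalg.norm(d),3))
E
python3 -c "
from h import *
plan([.445,-.1895,.24],-23)
"
```

```text
t 2.1 pos [ 0.2627 -0.5671  0.2313] rot [-180.      0.    -65.14] F [-0.3  0.4  0.2] w 0.0858
 rotvec [ -0.     0.   -42.14] shift old axes [-0.266  -0.3241 -0.0087] shift new axes [ 0.0202 -0.4188 -0.0087] |d| 0.419
```

```bash
python3 -c "
import pickle,cv2,numpy as np
s=pickle.load(open('top0.pkl','rb'))['pixels'];t=pickle.load(open('scene0.pkl','rb'))['pixels']
f=lambda a:cv2.resize(a,(390,390),interpolation=cv2.INTER_CUBIC)
cv2.imwrite('pics/cand.png',np.hstack([f(t[325:385,250:310]),f(t[205:265,385:445])]))
cv2.imwrite('pics/nut.png',np.hstack([f(s[237:267,306:336]),f(t[268:298,316:346])]))"
```

```text
(no output)
```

View pics/cand.png

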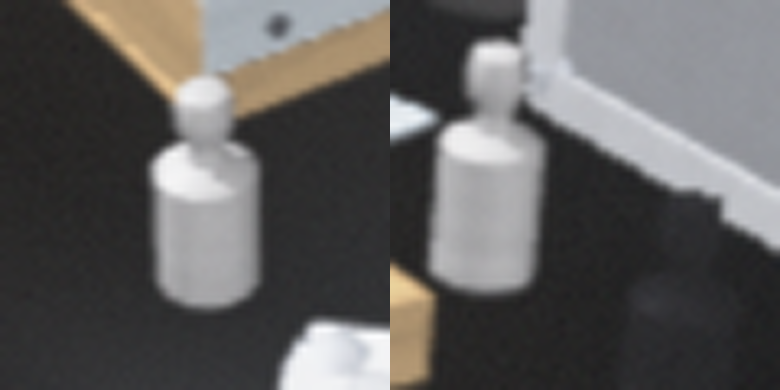

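View pics/nut.png

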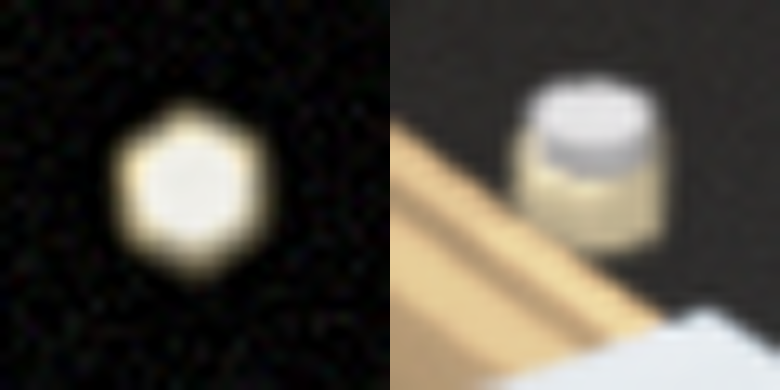

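Candidates, in pixels:
- **Big weight:** grey, scene (402,230) / top (427,257). The black look-alike at scene (430,251) / top (397,307) is rejected.
- **Small weight:** top (205,293) measures 58 mm tall. The item at top (401,226) is only 38 mm, so it is rejected.
- **Nut:** top (321,252), where the crop shows a brass hexagon with a grey top.
- **Ring:** top (307,208). The black ring at (345,221) is rejected.

Starting with the big weight.

Call:
{"api": "send_rows", "payload": {
  "deltas": [
    {"travel": [0, 0, -0.01], "delta_rot": [0, 0, -7], "jaw": 1},
    {"travel": [0, 0, -0.01], "delta_rot": [0, 0, -7], "jaw": 1},
    {"travel": [0, 0, 0], "delta_rot": [0, 0, -7], "jaw": 1},
    {"travel": [0, 0, 0], "delta_rot": [0, 0, -7], "jaw": 1},
    {"travel": [0, 0, 0], "delta_rot": [0, 0, -7], "jaw": 1},
    {"travel": [0, 0, 0], "delta_rot": [0, 0, -7], "jaw": 1},
    {"travel": [0, -0.04, 0], "delta_rot": [0, 0, 0], "jaw": 1},
    {"travel": [0, -0.04, 0], "delta_rot": [0, 0, 0], "jaw": 1},
    {"travel": [0, -0.04, 0], "delta_rot": [0, 0, 0], "jaw": 1},
    {"travel": [0, -0.04, 0], "delta_rot": [0, 0, 0], "jaw": 1}
  ]
}}

```text
clock: 3.1
eef_pos: [0.3183, -0.4191, 0.25]
eef_rot: [179.9, 0.1, -22.0]
ft_force: [1.1, -0.8, -0.1]
grip_width: 0.0852
```

```bash
python3 -c "
from h import *
plan([.445,-.1895,.25],-23)
"
```

```text
t 3.1 pos [ 0.3183 -0.4191  0.25  ] rot [ 1.799e+02  1.500e-01 -2.196e+01] F [ 1.1 -0.8 -0.1] w 0.0852
 rotvec [0.1  0.15 1.04] shift old axes [ 0.0316 -0.2603 -0.0005] shift new axes [ 0.0269 -0.2609 -0.    ] |d| 0.262
```

Call:
{"api": "send_rows", "payload": {
  "deltas": [
    {"travel": [0.004, -0.04, 0], "delta_rot": [0, 0, 0], "jaw": 1},
    {"travel": [0.004, -0.04, 0], "delta_rot": [0, 0, 0], "jaw": 1},
    {"travel": [0.004, -0.04, 0], "delta_rot": [0, 0, 0], "jaw": 1},
    {"travel": [0.004, -0.04, 0], "delta_rot": [0, 0, 0], "jaw": 1},
    {"travel": [0.004, -0.04, 0], "delta_rot": [0, 0, 0], "jaw": 1},
    {"travel": [0.004, -0.03, 0], "delta_rot": [0, 0, 0], "jaw": 1},
    {"travel": [0.004, -0.02, 0], "delta_rot": [0, 0, 0], "jaw": 1},
    {"travel": [0, 0, 0], "delta_rot": [0, 0, 0], "jaw": 1}
  ]
}}

```text
clock: 3.9
eef_pos: [0.4433, -0.1817, 0.2517]
eef_rot: [179.8, -0.2, -21.5]
ft_force: [-0.3, -0.5, -0.7]
grip_width: 0.0851
```

```bash
python3 -c "
from h import *
plan([.445,-.1895,.041],-22)
"
```

```text
t 3.9 pos [ 0.4433 -0.1817  0.2517] rot [ 1.7983e+02 -1.6000e-01 -2.1460e+01] F [-0.3 -0.5 -0.7] w 0.0851
 rotvec [ 0.16 -0.16  0.54] shift old axes [0.0038 0.0061 0.2107] shift new axes [0.0045 0.0066 0.2107] |d| 0.211
```

Call:
{"api": "send_rows", "payload": {
  "deltas": [
    {"travel": [0.004, 0.006, 0.03], "delta_rot": [0, 0, 0], "jaw": 1},
    {"travel": [0, 0, 0.04], "delta_rot": [0, 0, 0], "jaw": 1},
    {"travel": [0, 0, 0.04], "delta_rot": [0, 0, 0], "jaw": 1},
    {"travel": [0, 0, 0.02], "delta_rot": [0, 0, 0], "jaw": 1},
    {"travel": [0, 0, 0], "delta_rot": [0, 0, 0], "jaw": 1}
  ]
}}

```text
clock: 4.4
eef_pos: [0.4454, -0.1934, 0.1198]
eef_rot: [179.7, -0.5, -21.5]
ft_force: [0.3, -0.1, 0.1]
grip_width: 0.0855
```

```bash
python3 -c "
from h import *
plan([.445,-.1895,.041],-22)
"
```

```text
t 4.4 pos [ 0.4454 -0.1934  0.1198] rot [179.69  -0.5  -21.55] F [ 0.3 -0.1  0.1] w 0.0855
 rotvec [ 0.31 -0.5   0.45] shift old axes [-0.0025 -0.0039  0.0788] shift new axes [-0.0018 -0.0034  0.0788] |d| 0.079
```

Call:
{"api": "send_rows", "payload": {
  "deltas": [
    {"travel": [-0.002, -0.0035, 0.02], "delta_rot": [0.3, -0.5, 0], "jaw": 1},
    {"travel": [0, 0, 0.03], "delta_rot": [0, 0, 0], "jaw": 1},
    {"travel": [0, 0, 0.025], "delta_rot": [0, 0, 0], "jaw": 1},
    {"travel": [0, 0, 0], "delta_rot": [0, 0, 0], "jaw": 1},
    {"travel": [0, 0, 0], "delta_rot": [0, 0, 0], "jaw": 1}
  ]
}}

```text
clock: 4.9
eef_pos: [0.4474, -0.1951, 0.0491]
eef_rot: [179.9, -0.4, -21.9]
ft_force: [0.1, -0.7, 1.3]
grip_width: 0.0856
```

```bash
python3 -c "
from h import *
plan([.445,-.1895,.041],-22)
"
```

```text
t 4.9 pos [ 0.4474 -0.1951  0.0491] rot [179.87  -0.41 -21.86] F [ 0.1 -0.7  1.3] w 0.0856
 rotvec [ 0.13 -0.41  0.14] shift old axes [-0.0043 -0.0043  0.0081] shift new axes [-0.0043 -0.0043  0.0081] |d| 0.01
```

Call:
{"api": "send_rows", "payload": {
  "deltas": [
    {"travel": [-0.005, -0.005, 0.008], "delta_rot": [0, -0.5, 0], "jaw": 1},
    {"travel": [0, 0, 0], "delta_rot": [0, 0, 0], "jaw": 1},
    {"travel": [0, 0, 0], "delta_rot": [0, 0, 0], "jaw": 1}
  ]
}}

```text
clock: 5.2
eef_pos: [0.4468, -0.1896, 0.0447]
eef_rot: [179.8, -0.2, -21.9]
ft_force: [0.7, 0.3, -0.8]
grip_width: 0.0853
```

```bash
python3 -c "
from h import *
plan([.445,-.1895,.041],-22)
"
```

```text
t 5.2 pos [ 0.4468 -0.1896  0.0447] rot [179.82  -0.22 -21.9 ] F [ 0.7  0.3 -0.8] w 0.0853
 rotvec [ 0.18 -0.22  0.1 ] shift old axes [-0.0017  0.0006  0.0037] shift new axes [-0.0017  0.0006  0.0037] |d| 0.004
```

Call:
{"api": "send_rows", "payload": {
  "deltas": [
    {"travel": [-0.002, 0, 0.003], "delta_rot": [0, 0, 0], "jaw": 0},
    {"travel": [0, 0, 0], "delta_rot": [0, 0, 0], "jaw": -1},
    {"travel": [0, 0, 0], "delta_rot": [0, 0, 0], "jaw": -1},
    {"travel": [0, 0, 0], "delta_rot": [0, 0, 0], "jaw": -1},
    {"travel": [0, 0, 0], "delta_rot": [0, 0, 0], "jaw": -1}
  ],
  "squeeze": 60
}}

```text
clock: 5.7
eef_pos: [0.4456, -0.1891, 0.043]
eef_rot: [179.8, -0.4, -21.9]
ft_force: [0.0, -0.5, -0.7]
grip_width: 0.0359
```

Call:
{"api": "send_rows", "payload": {
  "deltas": [
    {"travel": [0, 0, -0.02], "delta_rot": [0, 0, 0], "jaw": -1},
    {"travel": [0, 0, -0.03], "delta_rot": [0, 0, 0], "jaw": -1},
    {"travel": [0, 0, -0.03], "delta_rot": [0, 0, 0], "jaw": -1},
    {"travel": [0, 0, -0.02], "delta_rot": [0, 0, 0], "jaw": -1},
    {"travel": [0, 0, 0], "delta_rot": [0, 0, 0], "jaw": -1},
    {"travel": [0, 0, 0], "delta_rot": [0, 0, 0], "jaw": -1}
  ]
}}

```text
clock: 6.3
eef_pos: [0.441, -0.1872, 0.1413]
eef_rot: [179.8, 0.3, -21.9]
ft_force: [0.5, 0.6, -4.2]
grip_width: 0.0358
```

```bash
python3 -c "
from h import *
plan([.591,-.0685,.14],-22)
"
```

```text
t 6.3 pos [ 0.441  -0.1872  0.1413] rot [179.85   0.29 -21.89] F [ 0.5  0.6 -4.2] w 0.0358
 rotvec [0.15 0.29 0.11] shift old axes [ 0.0949 -0.1661  0.0004] shift new axes [ 0.0946 -0.1662  0.0013] |d| 0.191
```

Call:
{"api": "send_rows", "payload": {
  "deltas": [
    {"travel": [0.01, -0.018, 0], "delta_rot": [0, 0.3, 0], "jaw": -1},
    {"travel": [0.016, -0.028, 0], "delta_rot": [0, 0, 0], "jaw": -1},
    {"travel": [0.016, -0.028, 0], "delta_rot": [0, 0, 0], "jaw": -1},
    {"travel": [0.016, -0.028, 0], "delta_rot": [0, 0, 0], "jaw": -1},
    {"travel": [0.016, -0.028, 0], "delta_rot": [0, 0, 0], "jaw": -1},
    {"travel": [0.012, -0.02, 0], "delta_rot": [0, 0, 0], "jaw": -1},
    {"travel": [0.005, -0.009, 0], "delta_rot": [0, 0, 0], "jaw": -1},
    {"travel": [0, 0, 0], "delta_rot": [0, 0, 0], "jaw": -1},
    {"travel": [0, 0, 0], "delta_rot": [0, 0, 0], "jaw": -1}
  ]
}}

```text
clock: 7.2
eef_pos: [0.5798, -0.0709, 0.1212]
eef_rot: [179.6, 1.5, -22.2]
ft_force: [0.0, 0.8, -3.6]
grip_width: 0.0356
```

```bash
python3 -c "
from h import *
plan([.591,-.0685,.059],-22)
"
```

```text
t 7.2 pos [ 0.5798 -0.0709  0.1212] rot [179.58   1.47 -22.18] F [ 0.   0.8 -3.6] w 0.0356
 rotvec [ 0.41  1.47 -0.18] shift old axes [ 0.011  -0.0069  0.0619] shift new axes [ 0.0095 -0.0064  0.0622] |d| 0.063
```

Call:
{"api": "send_rows", "payload": {
  "deltas": [
    {"travel": [0.01, -0.007, 0.01], "delta_rot": [0.4, 1.5, 0], "jaw": -1},
    {"travel": [0, 0, 0.003], "delta_rot": [0, 0, 0], "jaw": -1},
    {"travel": [0, 0, 0], "delta_rot": [0, 0, 0], "jaw": -1},
    {"travel": [0, 0, 0], "delta_rot": [0, 0, 0], "jaw": -1}
  ]
}}

```text
clock: 7.6
eef_pos: [0.5877, -0.0734, 0.1067]
eef_rot: [179.7, 0.1, -22.5]
ft_force: [-0.0, 0.7, -2.9]
grip_width: 0.0357
```

```bash
python3 -c "
from h import *
plan([.591,-.0685,.059],-22)
"
```

```text
t 7.6 pos [ 0.5877 -0.0734  0.1067] rot [ 1.7974e+02  1.4000e-01 -2.2500e+01] F [-0.   0.7 -2.9] w 0.0357
 rotvec [ 0.26  0.14 -0.5 ] shift old axes [ 0.0013 -0.006   0.0477] shift new axes [ 0.0013 -0.0058  0.0477] |d| 0.048
```

Call:
{"api": "send_rows", "payload": {
  "deltas": [
    {"travel": [0.002, -0.008, 0.005], "delta_rot": [0.3, 0.2, 0], "jaw": -1},
    {"travel": [0, 0, 0], "delta_rot": [0, 0, 0], "jaw": -1},
    {"travel": [0, 0, 0], "delta_rot": [0, 0, 0], "jaw": -1}
  ]
}}

```text
clock: 7.9
eef_pos: [0.5927, -0.0676, 0.1023]
eef_rot: [-180.0, -0.1, -22.6]
ft_force: [0.7, 0.6, -3.6]
grip_width: 0.0354
```

```bash
python3 -c "
from h import *
plan([.591,-.0685,.059],-22)
"
```

```text
t 7.9 pos [ 0.5927 -0.0676  0.1023] rot [-1.7996e+02 -1.3000e-01 -2.2610e+01] F [ 0.7  0.6 -3.6] w 0.0354
 rotvec [-0.03 -0.13 -0.61] shift old axes [-0.0013  0.0015  0.0433] shift new axes [-0.0012  0.0015  0.0433] |d| 0.043
```

Call:
{"api": "send_rows", "payload": {
  "deltas": [
    {"travel": [-0.0015, 0.0015, 0.01], "delta_rot": [0, 0, 0], "jaw": -1},
    {"travel": [0, 0, 0.01], "delta_rot": [0, 0, 0], "jaw": -1},
    {"travel": [0, 0, 0], "delta_rot": [0, 0, 0], "jaw": -1}
  ]
}}

```text
clock: 8.2
eef_pos: [0.5905, -0.0683, 0.0806]
eef_rot: [-180.0, -0.1, -22.6]
ft_force: [0.5, -0.0, -4.2]
grip_width: 0.0357
```

```bash
python3 -c "
from h import *
plan([.591,-.0685,.059],-22)
from bench import bot
s=bot.snapshot('scene');t=bot.snapshot('top')
f=lambda a:cv2.resize(a,(390,390),interpolation=cv2.INTER_CUBIC)
cv2.imwrite('pics/b1.png',np.hstack([f(s['pixels'][185:275,270:360]),f(t['pixels'][150:240,330:420])]))
"
```

```text
t 8.2 pos [ 0.5905 -0.0683  0.0806] rot [-1.7997e+02 -1.3000e-01 -2.2590e+01] F [ 0.5 -0.  -4.2] w 0.0357
 rotvec [-0.03 -0.13 -0.59] shift old axes [ 0.0005 -0.      0.0216] shift new axes [ 0.0005 -0.      0.0216] |d| 0.022
```

View pics/b1.png

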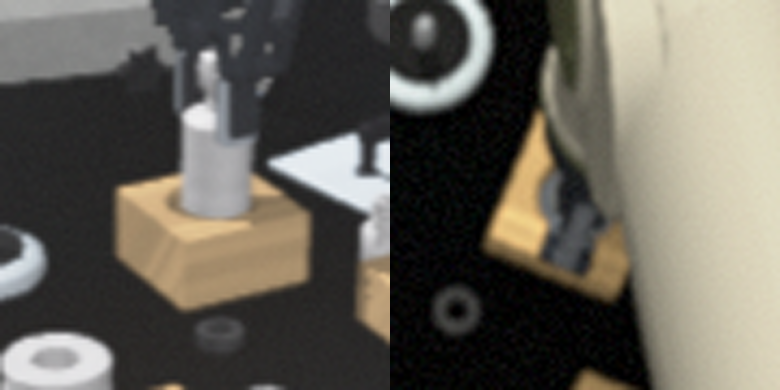

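Call:
{"api": "send_rows", "payload": {
  "deltas": [
    {"travel": [0, 0, 0.009], "delta_rot": [0, 0, 0], "jaw": -1},
    {"travel": [0, 0, 0.008], "delta_rot": [0, 0, 0], "jaw": -1},
    {"travel": [0, 0, 0], "delta_rot": [0, 0, 0], "jaw": -1}
  ]
}}

```text
clock: 8.6
eef_pos: [0.5917, -0.0684, 0.064]
eef_rot: [-179.9, -0.3, -22.6]
ft_force: [-1.2, 0.8, -3.5]
grip_width: 0.0358
```

```bash
python3 -c "
from h import *
plan([.591,-.0685,.059],-22)
"
```

```text
t 8.6 pos [ 0.5917 -0.0684  0.064 ] rot [-179.92   -0.27  -22.6 ] F [-1.2  0.8 -3.5] w 0.0358
 rotvec [-0.07 -0.27 -0.6 ] shift old axes [-0.0007  0.0004  0.005 ] shift new axes [-0.0006  0.0004  0.005 ] |d| 0.005
```

Call:
{"api": "send_rows", "payload": {
  "deltas": [
    {"travel": [0, 0, 0.004], "delta_rot": [0, 0, 0], "jaw": -1},
    {"travel": [0, 0, 0.002], "delta_rot": [0, 0, 0], "jaw": -1},
    {"travel": [0, 0, 0], "delta_rot": [0, 0, 0], "jaw": -1}
  ]
}}

```text
clock: 8.9
eef_pos: [0.5924, -0.0681, 0.0593]
eef_rot: [-179.9, -0.3, -22.6]
ft_force: [-0.4, 0.4, -3.3]
grip_width: 0.0359
```

Call:
{"api": "send_rows", "payload": {
  "deltas": [
    {"travel": [0, 0, 0.002], "delta_rot": [0, 0, 0], "jaw": -1},
    {"travel": [0, 0, 0], "delta_rot": [0, 0, 0], "jaw": -0.1},
    {"travel": [0, 0, 0], "delta_rot": [0, 0, 0], "jaw": 0.2},
    {"travel": [0, 0, 0], "delta_rot": [0, 0, 0], "jaw": 0.5},
    {"travel": [0, 0, 0], "delta_rot": [0, 0, 0], "jaw": 0.5}
  ]
}}

```text
clock: 9.4
eef_pos: [0.5948, -0.068, 0.0605]
eef_rot: [-179.8, -0.7, -22.6]
ft_force: [0.6, -0.2, -0.7]
grip_width: 0.0643
```

Call:
{"api": "send_rows", "payload": {
  "deltas": [
    {"travel": [0, 0, -0.02], "delta_rot": [0, 0, 0], "jaw": 0.5},
    {"travel": [0, 0, -0.03], "delta_rot": [0, 0, 0], "jaw": 0.5},
    {"travel": [0, 0, -0.03], "delta_rot": [0, 0, 0], "jaw": 0.5},
    {"travel": [0, 0, -0.02], "delta_rot": [0, 0, 0], "jaw": 0.5},
    {"travel": [0, 0, 0], "delta_rot": [0, 0, 0], "jaw": 0.1}
  ]
}}

```text
clock: 9.9
eef_pos: [0.5929, -0.0677, 0.1623]
eef_rot: [-179.8, -0.5, -22.6]
ft_force: [0.6, -0.1, -0.0]
grip_width: 0.0508
```

```bash
python3 -c "
from h import *
plan([.4605,.0535,.1],-30)
"
```

```text
t 9.9 pos [ 0.5929 -0.0677  0.1623] rot [-179.84   -0.48  -22.58] F [ 0.6 -0.1 -0. ] w 0.0508
 rotvec [-0.19 -0.47  7.42] shift old axes [-0.1693 -0.061   0.061 ] shift new axes [-0.1753 -0.0388  0.0623] |d| 0.19
```

Call:
{"api": "send_rows", "payload": {
  "deltas": [
    {"travel": [0, 0, 0], "delta_rot": [0, 0, 7.4], "jaw": 0.1},
    {"travel": [-0.03, -0.007, 0], "delta_rot": [0, 0, 0], "jaw": 0.1},
    {"travel": [-0.035, -0.008, 0.01], "delta_rot": [0, 0, 0], "jaw": 0.1},
    {"travel": [-0.035, -0.008, 0.01], "delta_rot": [0, 0, 0], "jaw": 0.1},
    {"travel": [-0.035, -0.008, 0.01], "delta_rot": [0, 0, 0], "jaw": 0.1},
    {"travel": [-0.025, -0.005, 0.01], "delta_rot": [0, 0, 0], "jaw": 0.1},
    {"travel": [-0.01, -0.003, 0.01], "delta_rot": [0, 0, 0], "jaw": 0.1},
    {"travel": [0, 0, 0], "delta_rot": [0, 0, 0], "jaw": 0.1},
    {"travel": [0, 0, 0], "delta_rot": [0, 0, 0], "jaw": 0.1}
  ]
}}

```text
clock: 10.8
eef_pos: [0.4594, 0.0537, 0.1028]
eef_rot: [-180.0, -0.3, -30.4]
ft_force: [0.3, -0.0, -0.5]
grip_width: 0.0469
```

```bash
python3 -c "
from h import *
plan([.4605,.0535,.06],-30)
from bench import bot
s=bot.snapshot('scene')
for d in bot.pinpoint('nut_mid',s): print(d['position'],d['p'],at_z(s,d['position'],.0095))
cv2.imwrite('pics/n1.png',cv2.resize(s['pixels'][200:320,270:400],(780,600)))
"
```

```text
t 10.8 pos [0.4594 0.0537 0.1028] rot [-179.95   -0.3   -30.41] F [ 0.3 -0.  -0.5] w 0.0469
 rotvec [-0.05 -0.3  -0.41] shift old axes [ 0.0008 -0.0004  0.0428] shift new axes [ 0.0011 -0.0004  0.0428] |d| 0.043
[329.2, 281.9] 0.6 [0.46016021 0.06215833 0.0095    ]
```

View pics/n1.png

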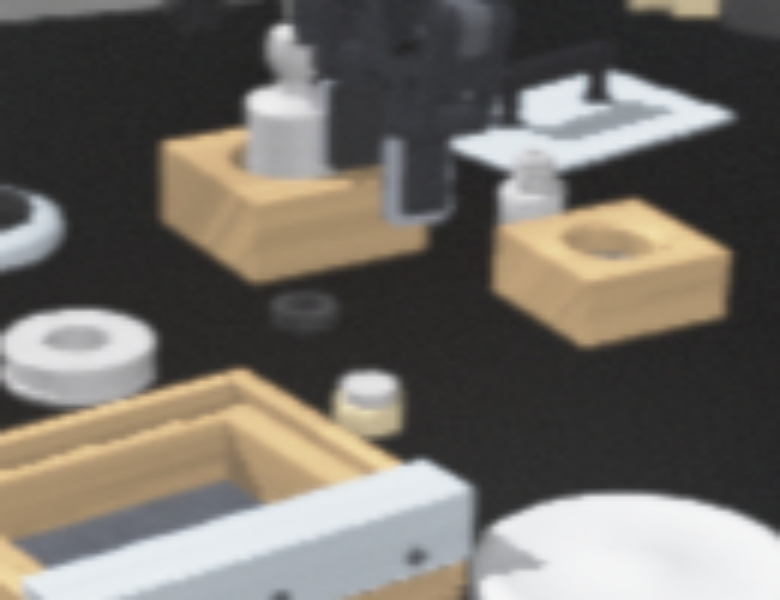

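```bash
python3 -c "
from h import *
import pickle
t=pickle.load(open('scene0.pkl','rb'));s=pickle.load(open('top0.pkl','rb'))
print(at_z(t,(331.7,277.6),.019), at_z(t,(331,285),.006))
print(at_z(s,(306+190/13-.5,237+185/13-.5),.019))
"
```

```text
[0.45699042 0.05817734 0.019     ] [0.45323784 0.06505567 0.006     ]
[0.46067105 0.05541467 0.019     ]
```

Call:
{"api": "send_rows", "payload": {
  "deltas": [
    {"travel": [0, -0.0015, 0.02], "delta_rot": [0, 0, 0], "jaw": 0.1},
    {"travel": [0, 0, 0.03], "delta_rot": [0, 0, 0], "jaw": 0.1},
    {"travel": [0, 0, 0.025], "delta_rot": [0, 0, 0], "jaw": 0.1},
    {"travel": [0, 0, 0.012], "delta_rot": [0, 0, 0], "jaw": 0.1},
    {"travel": [0, 0, 0], "delta_rot": [0, 0, 0], "jaw": 0.1},
    {"travel": [0, 0, 0], "delta_rot": [0, 0, 0], "jaw": 0.1}
  ]
}}

```text
clock: 11.5
eef_pos: [0.4685, 0.0508, 0.0166]
eef_rot: [-179.7, -0.7, -31.0]
ft_force: [-0.1, 1.0, 0.4]
grip_width: 0.0469
```

```bash
python3 -c "
from h import *
plan([.460,.0555,.004],-30)
"
```

```text
t 11.5 pos [0.4685 0.0508 0.0166] rot [-179.66   -0.69  -30.96] F [-0.1  1.   0.4] w 0.0469
 rotvec [-0.34 -0.7  -0.96] shift old axes [-0.0099  0.0004  0.0125] shift new axes [-0.0098  0.0002  0.0126] |d| 0.016
```

Call:
{"api": "send_rows", "payload": {
  "deltas": [
    {"travel": [-0.011, 0, 0.002], "delta_rot": [-0.3, -0.7, 0], "jaw": 0.1},
    {"travel": [0, 0, 0], "delta_rot": [0, 0, 0], "jaw": 0.1},
    {"travel": [-0.002, 0, 0.007], "delta_rot": [0, 0, 0], "jaw": 0.1},
    {"travel": [0, 0, 0], "delta_rot": [0, 0, 0], "jaw": 0.1}
  ]
}}

```text
clock: 11.9
eef_pos: [0.4589, 0.0582, 0.01]
eef_rot: [-179.8, -0.2, -31.0]
ft_force: [0.7, -0.0, -0.4]
grip_width: 0.0468
```

```bash
python3 -c "
from h import *
plan([.460,.0555,.004],-30)
"
```

```text
t 11.9 pos [0.4589 0.0582 0.01  ] rot [-179.83   -0.2   -30.98] F [ 0.7 -0.  -0.4] w 0.0468
 rotvec [-0.17 -0.2  -0.98] shift old axes [0.0023 0.0017 0.006 ] shift new axes [0.0023 0.0018 0.006 ] |d| 0.007
```

Call:
{"api": "send_rows", "payload": {
  "deltas": [
    {"travel": [0.002, 0.002, 0.005], "delta_rot": [0, 0, 0], "jaw": 0.1},
    {"travel": [0, 0, 0.001], "delta_rot": [0, 0, 0], "jaw": -0.2},
    {"travel": [0, 0, 0], "delta_rot": [0, 0, 0], "jaw": -1},
    {"travel": [0, 0, 0], "delta_rot": [0, 0, 0], "jaw": -1},
    {"travel": [0, 0, 0], "delta_rot": [0, 0, 0], "jaw": -1},
    {"travel": [0, 0, 0], "delta_rot": [0, 0, 0], "jaw": -1}
  ],
  "squeeze": 30
}}

```text
clock: 12.5
eef_pos: [0.46, 0.0552, 0.004]
eef_rot: [-179.8, -0.2, -31.0]
ft_force: [-0.2, -1.1, -0.7]
grip_width: 0.0213
```

Call:
{"api": "send_rows", "payload": {
  "deltas": [
    {"travel": [0, 0, -0.02], "delta_rot": [0, 0, 0], "jaw": -1},
    {"travel": [0, 0, -0.03], "delta_rot": [0, 0, 0], "jaw": -1},
    {"travel": [0, 0, -0.03], "delta_rot": [0, 0, 0], "jaw": -1},
    {"travel": [0, 0, -0.02], "delta_rot": [0, 0, 0], "jaw": -1},
    {"travel": [0, 0, 0], "delta_rot": [0, 0, 0], "jaw": -1}
  ]
}}

```text
clock: 13.0
eef_pos: [0.4584, 0.055, 0.1062]
eef_rot: [-179.9, -0.1, -31.0]
ft_force: [0.5, 0.7, -1.0]
grip_width: 0.0209
```

```bash
python3 -c "
from h import *
plan([.439,.190,.1],-31)
"
```

```text
t 13.0 pos [0.4584 0.055  0.1062] rot [-1.7989e+02 -6.0000e-02 -3.0960e+01] F [ 0.5  0.7 -1. ] w 0.0209
 rotvec [-0.11 -0.06  0.04] shift old axes [-0.0861 -0.1057  0.0063] shift new axes [-0.0862 -0.1057  0.0062] |d| 0.136
```

Call:
{"api": "send_rows", "payload": {
  "deltas": [
    {"travel": [-0.01, -0.012, 0], "delta_rot": [0, 0, 0], "jaw": -1},
    {"travel": [-0.02, -0.025, 0], "delta_rot": [0, 0, 0], "jaw": -1},
    {"travel": [-0.02, -0.025, 0], "delta_rot": [0, 0, 0], "jaw": -1},
    {"travel": [-0.02, -0.025, 0], "delta_rot": [0, 0, 0], "jaw": -1},
    {"travel": [-0.01, -0.012, 0], "delta_rot": [0, 0, 0], "jaw": -1},
    {"travel": [0, 0, 0], "delta_rot": [0, 0, 0], "jaw": -1},
    {"travel": [0, 0, 0], "delta_rot": [0, 0, 0], "jaw": -1}
  ]
}}

```text
clock: 13.7
eef_pos: [0.439, 0.1823, 0.1012]
eef_rot: [179.9, 0.1, -31.2]
ft_force: [-0.0, -0.6, -0.5]
grip_width: 0.021
```

```bash
python3 -c "
from h import *
plan([.439,.190,.07],-31)
"
```

```text
t 13.7 pos [0.439  0.1823 0.1012] rot [ 1.7992e+02  5.0000e-02 -3.1210e+01] F [-0.  -0.6 -0.5] w 0.021
 rotvec [ 0.08  0.05 -0.21] shift old axes [-0.004  -0.0066  0.0312] shift new axes [-0.004  -0.0066  0.0312] |d| 0.032
```

Call:
{"api": "send_rows", "payload": {
  "deltas": [
    {"travel": [-0.004, -0.007, 0.01], "delta_rot": [0, 0, 0], "jaw": -1},
    {"travel": [-0.001, 0, 0.02], "delta_rot": [0, 0, 0], "jaw": -1},
    {"travel": [-0.001, 0, 0.01], "delta_rot": [0, 0, 0], "jaw": -1},
    {"travel": [0, 0, 0], "delta_rot": [0, 0, 0], "jaw": -1}
  ]
}}

```text
clock: 14.1
eef_pos: [0.4383, 0.188, 0.0574]
eef_rot: [179.8, 0.0, -31.6]
ft_force: [-0.3, 0.3, -0.4]
grip_width: 0.0209
```

```bash
python3 -c "
from h import *
plan([.439,.190,.013],-31)
"
```

```text
t 14.1 pos [0.4383 0.188  0.0574] rot [ 1.7981e+02  3.0000e-02 -3.1570e+01] F [-0.3  0.3 -0.4] w 0.0209
 rotvec [ 0.19  0.03 -0.57] shift old axes [-0.0004 -0.0022  0.0444] shift new axes [-0.0004 -0.0021  0.0444] |d| 0.044
```

Call:
{"api": "send_rows", "payload": {
  "deltas": [
    {"travel": [-0.001, -0.002, 0.012], "delta_rot": [0, 0, 0], "jaw": -1},
    {"travel": [-0.002, 0, 0.015], "delta_rot": [0, 0, 0], "jaw": -1},
    {"travel": [-0.001, 0, 0.01], "delta_rot": [0, 0, 0], "jaw": -1},
    {"travel": [0, 0, 0], "delta_rot": [0, 0, 0], "jaw": -1}
  ]
}}

```text
clock: 14.5
eef_pos: [0.4369, 0.1911, 0.0184]
eef_rot: [179.8, -0.0, -31.7]
ft_force: [-0.7, -0.8, -1.3]
grip_width: 0.0209
```

Nut is about 8 mm above the box floor. I'll lower it a little further, release it and back out.

Call:
{"api": "send_rows", "payload": {
  "deltas": [
    {"travel": [0.001, 0, 0.006], "delta_rot": [0, 0, 0], "jaw": -1},
    {"travel": [0, 0, 0], "delta_rot": [0, 0, 0], "jaw": -0.3},
    {"travel": [0, 0, 0], "delta_rot": [0, 0, 0], "jaw": -0.25},
    {"travel": [0, 0, 0], "delta_rot": [0, 0, 0], "jaw": -0.25},
    {"travel": [0, 0, -0.02], "delta_rot": [0, 0, 0], "jaw": -0.25},
    {"travel": [0, 0, -0.03], "delta_rot": [0, 0, 0], "jaw": -0.25},
    {"travel": [0, 0, -0.04], "delta_rot": [0, 0, 0], "jaw": -0.25},
    {"travel": [0, 0, -0.03], "delta_rot": [0, 0, 0], "jaw": 0},
    {"travel": [0, 0, 0], "delta_rot": [0, 0, 0], "jaw": 0.2}
  ]
}}

```text
clock: 15.4
eef_pos: [0.4387, 0.1914, 0.1384]
eef_rot: [180.0, -0.1, -31.7]
ft_force: [0.3, -0.0, 0.2]
grip_width: 0.0514
```

```bash
python3 -c "
from h import *
plan([.3586,.321,.13],42)
"
```

```text
t 15.4 pos [0.4387 0.1914 0.1384] rot [ 1.7995e+02 -8.0000e-02 -3.1700e+01] F [ 0.3 -0.   0.2] w 0.0514
 rotvec [ 9.00e-02 -4.00e-02 -7.37e+01] shift old axes [-0.1363 -0.0682  0.0081] shift new axes [ 0.0272 -0.1499  0.0084] |d| 0.153
```

Call:
{"api": "send_rows", "payload": {
  "deltas": [
    {"travel": [0, 0, 0], "delta_rot": [0, 0, -8.2], "jaw": 0.3},
    {"travel": [0, 0, 0], "delta_rot": [0, 0, -8.2], "jaw": 0.3},
    {"travel": [0, 0, 0], "delta_rot": [0, 0, -8.2], "jaw": 0.3},
    {"travel": [0, 0, 0], "delta_rot": [0, 0, -8.2], "jaw": 0.3},
    {"travel": [0, 0, 0], "delta_rot": [0, 0, -8.2], "jaw": 0.3},
    {"travel": [0, 0, 0], "delta_rot": [0, 0, -8.2], "jaw": 0.3},
    {"travel": [0, 0, 0], "delta_rot": [0, 0, -8.2], "jaw": 0.3},
    {"travel": [0, 0, 0], "delta_rot": [0, 0, -8.2], "jaw": 0.3},
    {"travel": [0, 0, 0], "delta_rot": [0, 0, -8.0], "jaw": 0.3},
    {"travel": [0, 0, 0], "delta_rot": [0, 0, 0], "jaw": 0.3}
  ]
}}

```text
clock: 16.4
eef_pos: [0.4388, 0.191, 0.1383]
eef_rot: [179.7, -0.1, 44.8]
ft_force: [-0.9, -0.1, 0.4]
grip_width: 0.0558
```

```bash
python3 -c "
from h import *
plan([.3586,.321,.13],42)
"
```

```text
t 16.4 pos [0.4388 0.191  0.1383] rot [ 1.7966e+02 -1.3000e-01  4.4850e+01] F [-0.9 -0.1  0.4] w 0.0558
 rotvec [ 0.34 -0.13  2.85] shift old axes [ 0.0348 -0.1488  0.0075] shift new axes [ 0.0274 -0.1503  0.0083] |d| 0.153
```

Call:
{"api": "send_rows", "payload": {
  "deltas": [
    {"travel": [0.005, -0.02, 0], "delta_rot": [0.3, 0, 0], "jaw": 0.3},
    {"travel": [0.008, -0.035, 0], "delta_rot": [0, 0, 0], "jaw": 0.3},
    {"travel": [0.008, -0.035, 0], "delta_rot": [0, 0, 0], "jaw": 0.3},
    {"travel": [0.008, -0.03, 0], "delta_rot": [0, 0, 0], "jaw": 0.3},
    {"travel": [0.004, -0.018, 0], "delta_rot": [0, 0, 0], "jaw": 0.3},
    {"travel": [0, 0, 0], "delta_rot": [0, 0, 0], "jaw": 0.3},
    {"travel": [0, 0, 0], "delta_rot": [0, 0, 0], "jaw": 0.3}
  ]
}}

```text
clock: 17.1
eef_pos: [0.3641, 0.3153, 0.137]
eef_rot: [180.0, -0.1, 42.8]
ft_force: [0.5, -0.0, -1.2]
grip_width: 0.0552
```

```bash
python3 -c "
from h import *
plan([.3586,.321,.08],44)
"
```

```text
t 17.1 pos [0.3641 0.3153 0.137 ] rot [ 1.7995e+02 -1.3000e-01  4.2840e+01] F [ 0.5 -0.  -1.2] w 0.0552
 rotvec [ 0.05 -0.13 -1.16] shift old axes [-0.0003 -0.008   0.0569] shift new axes [ 0.     -0.0079  0.057 ] |d| 0.058
```

Call:
{"api": "send_rows", "payload": {
  "deltas": [
    {"travel": [0, -0.008, 0.02], "delta_rot": [0, 0, 0], "jaw": 0.3},
    {"travel": [-0.001, 0, 0.03], "delta_rot": [0, 0, 0], "jaw": 0.3},
    {"travel": [-0.001, 0, 0.01], "delta_rot": [0, 0, 0], "jaw": 0.3},
    {"travel": [0, 0, 0], "delta_rot": [0, 0, 0], "jaw": 0.3},
    {"travel": [0, 0, 0], "delta_rot": [0, 0, 0], "jaw": 0.3}
  ]
}}

```text
clock: 17.6
eef_pos: [0.3614, 0.3161, 0.0761]
eef_rot: [179.8, -0.2, 42.0]
ft_force: [0.0, 0.4, 0.1]
grip_width: 0.0556
```

```bash
python3 -c "
from h import *
plan([.3586,.321,.024],43)
"
```

```text
t 17.6 pos [0.3614 0.3161 0.0761] rot [179.81  -0.19  41.96] F [0.  0.4 0.1] w 0.0556
 rotvec [ 0.19 -0.18 -1.04] shift old axes [ 0.001  -0.0057  0.0521] shift new axes [ 0.0013 -0.0055  0.0521] |d| 0.052
```

Call:
{"api": "send_rows", "payload": {
  "deltas": [
    {"travel": [0.001, -0.007, 0.005], "delta_rot": [0, 0, 0], "jaw": 0.3},
    {"travel": [0, 0, 0.02], "delta_rot": [0, 0, 0], "jaw": 0.3},
    {"travel": [0, 0, 0.02], "delta_rot": [0, 0, 0], "jaw": 0.3},
    {"travel": [0, 0, 0], "delta_rot": [0, 0, 0], "jaw": 0.3},
    {"travel": [0, 0, 0], "delta_rot": [0, 0, 0], "jaw": 0.3}
  ]
}}

```text
clock: 18.1
eef_pos: [0.3606, 0.3253, 0.0344]
eef_rot: [179.8, -0.7, 41.7]
ft_force: [0.3, -0.3, -0.7]
grip_width: 0.055
```

```bash
python3 -c "
from h import *
plan([.3586,.321,.024],42)
"
```

```text
t 18.1 pos [0.3606 0.3253 0.0344] rot [179.76  -0.67  41.75] F [ 0.3 -0.3 -0.7] w 0.055
 rotvec [ 0.25 -0.67 -0.26] shift old axes [-0.0045  0.0018  0.0104] shift new axes [-0.0044  0.0019  0.0104] |d| 0.011
```

Call:
{"api": "send_rows", "payload": {
  "deltas": [
    {"travel": [-0.005, 0.002, 0.009], "delta_rot": [0.2, -0.7, 0], "jaw": 0.3},
    {"travel": [0, 0, 0], "delta_rot": [0, 0, 0], "jaw": 0.3},
    {"travel": [0, 0, 0], "delta_rot": [0, 0, 0], "jaw": -0.2},
    {"travel": [0, 0, 0], "delta_rot": [0, 0, 0], "jaw": -1},
    {"travel": [0, 0, 0], "delta_rot": [0, 0, 0], "jaw": -1},
    {"travel": [0, 0, 0], "delta_rot": [0, 0, 0], "jaw": -1},
    {"travel": [0, 0, 0], "delta_rot": [0, 0, 0], "jaw": -1}
  ],
  "squeeze": 50
}}

```text
clock: 18.8
eef_pos: [0.3595, 0.3213, 0.0276]
eef_rot: [179.9, -0.1, 41.7]
ft_force: [0.2, -0.9, -2.3]
grip_width: 0.0237
```

Call:
{"api": "send_rows", "payload": {
  "deltas": [
    {"travel": [0, 0, -0.02], "delta_rot": [0, 0, 0], "jaw": -1},
    {"travel": [0, 0, -0.04], "delta_rot": [0, 0, 0], "jaw": -1},
    {"travel": [0, 0, -0.04], "delta_rot": [0, 0, 0], "jaw": -1},
    {"travel": [0, 0, -0.02], "delta_rot": [0, 0, 0], "jaw": -1},
    {"travel": [0, 0, 0], "delta_rot": [0, 0, 0], "jaw": -1}
  ]
}}

```text
clock: 19.3
eef_pos: [0.3574, 0.3202, 0.1501]
eef_rot: [180.0, 0.2, 41.8]
ft_force: [-0.0, 0.1, -1.8]
grip_width: 0.0234
```

```bash
python3 -c "
from h import *
plan([.457,-.088,.15],42)
"
```

```text
t 19.3 pos [0.3574 0.3202 0.1501] rot [1.7999e+02 1.7000e-01 4.1770e+01] F [-0.   0.1 -1.8] w 0.0234
 rotvec [ 0.01  0.17 -0.23] shift old axes [-0.1977  0.3708  0.0007] shift new axes [-1.991e-01  3.700e-01  1.000e-04] |d| 0.42
```

Call:
{"api": "send_rows", "payload": {
  "deltas": [
    {"travel": [-0.01, 0.02, -0.003], "delta_rot": [0, 0, 0], "jaw": -1},
    {"travel": [-0.02, 0.037, -0.003], "delta_rot": [0, 0, 0], "jaw": -1},
    {"travel": [-0.02, 0.037, 0], "delta_rot": [0, 0, 0], "jaw": -1},
    {"travel": [-0.02, 0.037, 0], "delta_rot": [0, 0, 0], "jaw": -1},
    {"travel": [-0.02, 0.037, 0], "delta_rot": [0, 0, 0], "jaw": -1},
    {"travel": [-0.02, 0.037, 0], "delta_rot": [0, 0, 0], "jaw": -1},
    {"travel": [-0.02, 0.037, 0], "delta_rot": [0, 0, 0], "jaw": -1},
    {"travel": [-0.02, 0.037, 0], "delta_rot": [0, 0, 0], "jaw": -1},
    {"travel": [-0.015, 0.028, 0], "delta_rot": [0, 0, 0], "jaw": -1},
    {"travel": [0, 0, 0], "delta_rot": [0, 0, 0], "jaw": -1}
  ]
}}

```text
clock: 20.3
eef_pos: [0.4356, -0.0328, 0.1449]
eef_rot: [-179.6, 0.6, 41.9]
ft_force: [-0.5, 0.2, -1.7]
grip_width: 0.0236
```

```bash
python3 -c "
from h import *
plan([.457,-.088,.12],42)
"
```

```text
t 20.3 pos [ 0.4356 -0.0328  0.1449] rot [-179.61    0.65   41.94] F [-0.5  0.2 -1.7] w 0.0236
 rotvec [-0.39  0.65 -0.07] shift old axes [-0.0207  0.0555  0.0248] shift new axes [-0.0211  0.0553  0.0249] |d| 0.064
```

Call:
{"api": "send_rows", "payload": {
  "deltas": [
    {"travel": [-0.01, 0.025, 0.005], "delta_rot": [-0.4, 0.6, 0], "jaw": -1},
    {"travel": [-0.008, 0.022, 0.01], "delta_rot": [0, 0, 0], "jaw": -1},
    {"travel": [-0.003, 0.008, 0.005], "delta_rot": [0, 0, 0], "jaw": -1},
    {"travel": [0, 0, 0], "delta_rot": [0, 0, 0], "jaw": -1},
    {"travel": [0, 0, 0], "delta_rot": [0, 0, 0], "jaw": -1}
  ]
}}

```text
clock: 20.8
eef_pos: [0.4539, -0.0871, 0.1188]
eef_rot: [-179.6, 0.3, 42.0]
ft_force: [0.2, 0.5, -2.4]
grip_width: 0.0233
```

```bash
python3 -c "
from h import *
plan([.457,-.088,.07],42)
"
```

```text
t 20.8 pos [ 0.4539 -0.0871  0.1188] rot [-179.59    0.26   41.96] F [ 0.2  0.5 -2.4] w 0.0233
 rotvec [-0.41  0.26 -0.05] shift old axes [0.0019 0.0031 0.0488] shift new axes [0.0017 0.0027 0.0488] |d| 0.049
```

Call:
{"api": "send_rows", "payload": {
  "deltas": [
    {"travel": [0.001, 0.003, 0.015], "delta_rot": [-0.4, 0.2, 0], "jaw": -1},
    {"travel": [0, 0, 0.02], "delta_rot": [0, 0, 0], "jaw": -1},
    {"travel": [0, 0, 0.008], "delta_rot": [0, 0, 0], "jaw": -1},
    {"travel": [0, 0, 0], "delta_rot": [0, 0, 0], "jaw": -1},
    {"travel": [0, 0, 0], "delta_rot": [0, 0, 0], "jaw": -1}
  ]
}}

```text
clock: 21.3
eef_pos: [0.457, -0.0825, 0.0766]
eef_rot: [179.9, -0.0, 42.4]
ft_force: [-0.9, 0.3, -1.9]
grip_width: 0.0238
```

```bash
python3 -c "
from h import *
plan([.457,-.088,.0446],42)
"
```

```text
t 21.3 pos [ 0.457  -0.0825  0.0766] rot [ 1.7993e+02 -5.0000e-02  4.2410e+01] F [-0.9  0.3 -1.9] w 0.0238
 rotvec [ 0.07 -0.05  0.41] shift old axes [-0.0038  0.004   0.032 ] shift new axes [-0.0037  0.0041  0.032 ] |d| 0.032
```

Call:
{"api": "send_rows", "payload": {
  "deltas": [
    {"travel": [-0.005, 0.005, 0.004], "delta_rot": [0, 0, 0], "jaw": -1},
    {"travel": [0, 0, 0.004], "delta_rot": [0, 0, 0], "jaw": -1},
    {"travel": [0, 0, 0], "delta_rot": [0, 0, 0], "jaw": -1}
  ]
}}

```text
clock: 21.6
eef_pos: [0.4579, -0.0901, 0.0699]
eef_rot: [179.8, -0.1, 42.4]
ft_force: [-0.2, -0.3, -1.6]
grip_width: 0.0239
```

```bash
python3 -c "
from h import *
plan([.457,-.088,.0446],42)
"
```

```text
t 21.6 pos [ 0.4579 -0.0901  0.0699] rot [ 1.7977e+02 -1.3000e-01  4.2440e+01] F [-0.2 -0.3 -1.6] w 0.0239
 rotvec [ 0.23 -0.13  0.44] shift old axes [ 0.0006 -0.0022  0.0253] shift new axes [ 0.0007 -0.0021  0.0253] |d| 0.025
```

Call:
{"api": "send_rows", "payload": {
  "deltas": [
    {"travel": [0.0005, -0.0025, 0.008], "delta_rot": [0.2, 0, 0], "jaw": -1},
    {"travel": [0, 0, 0.005], "delta_rot": [0, 0, 0], "jaw": -1},
    {"travel": [0, 0, 0], "delta_rot": [0, 0, 0], "jaw": -1}
  ]
}}

```text
clock: 21.9
eef_pos: [0.4566, -0.0881, 0.0561]
eef_rot: [180.0, -0.1, 42.4]
ft_force: [0.6, -0.5, -1.5]
grip_width: 0.024
```

```bash
python3 -c "
from h import *
plan([.457,-.088,.0446],42)
from bench import bot
s=bot.snapshot('scene')
cv2.imwrite('pics/s1.png',cv2.resize(s['pixels'][205:285,320:420],(750,600)))
"
```

```text
t 21.9 pos [ 0.4566 -0.0881  0.0561] rot [ 1.7996e+02 -1.4000e-01  4.2390e+01] F [ 0.6 -0.5 -1.5] w 0.024
 rotvec [ 0.04 -0.14  0.39] shift old axes [0.0003 0.0002 0.0115] shift new axes [0.0003 0.0002 0.0115] |d| 0.011
```

View pics/s1.png

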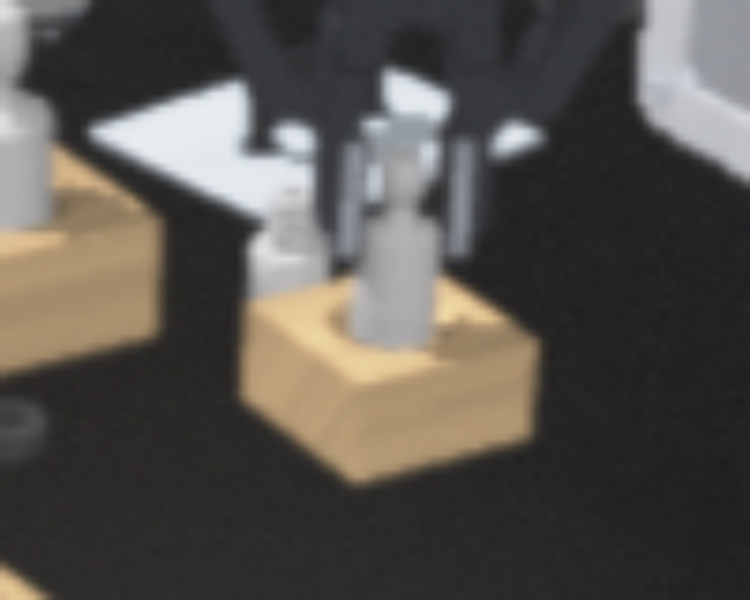

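Weight is entering the bore. Lower it 11 mm and release.

Call:
{"api": "send_rows", "payload": {
  "deltas": [
    {"travel": [0, 0, 0.006], "delta_rot": [0, 0, 0], "jaw": -1},
    {"travel": [0, 0, 0.005], "delta_rot": [0, 0, 0], "jaw": -1},
    {"travel": [0, 0, 0.002], "delta_rot": [0, 0, 0], "jaw": -1},
    {"travel": [0, 0, 0], "delta_rot": [0, 0, 0], "jaw": -1}
  ]
}}

```text
clock: 22.35
eef_pos: [0.4581, -0.0881, 0.0447]
eef_rot: [179.8, -0.2, 42.4]
ft_force: [-0.1, -0.2, -1.9]
grip_width: 0.0235
```

Call:
{"api": "send_rows", "payload": {
  "deltas": [
    {"travel": [0, 0, 0.002], "delta_rot": [0, 0, 0], "jaw": -1},
    {"travel": [0, 0, 0], "delta_rot": [0, 0, 0], "jaw": -0.2},
    {"travel": [0, 0, 0], "delta_rot": [0, 0, 0], "jaw": 0.2},
    {"travel": [0, 0, 0], "delta_rot": [0, 0, 0], "jaw": 0.2},
    {"travel": [0, 0, -0.02], "delta_rot": [0, 0, 0], "jaw": 0.2},
    {"travel": [0, 0, -0.03], "delta_rot": [0, 0, 0], "jaw": 0.2},
    {"travel": [0, 0, -0.04], "delta_rot": [0, 0, 0], "jaw": 0.2},
    {"travel": [0, 0, -0.02], "delta_rot": [0, 0, 0], "jaw": 1},
    {"travel": [0, 0, 0], "delta_rot": [0, 0, 0], "jaw": 1}
  ]
}}

```text
clock: 23.25
eef_pos: [0.4577, -0.0878, 0.1561]
eef_rot: [179.9, -0.1, 42.4]
ft_force: [0.8, 0.3, 0.3]
grip_width: 0.078
```

```bash
python3 -c "
from h import *
plan([.564,.088,.12],42)
from bench import bot
s=bot.snapshot('scene')
cv2.imwrite('pics/s2.png',cv2.resize(s['pixels'][170:350,230:450],(733,600)))
"
```

```text
t 23.25 pos [ 0.4577 -0.0878  0.1561] rot [ 1.7988e+02 -1.3000e-01  4.2440e+01] F [0.8 0.3 0.3] w 0.078
 rotvec [ 0.12 -0.13  0.44] shift old axes [ 0.197  -0.058   0.0364] shift new axes [ 0.1967 -0.0595  0.0361] |d| 0.209
```

View pics/s2.png

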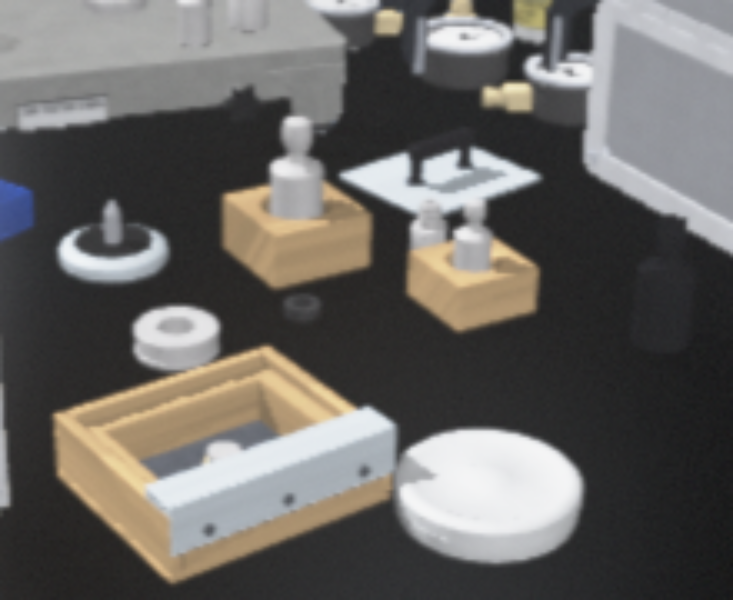

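Call:
{"api": "send_rows", "payload": {
  "deltas": [
    {"travel": [0.02, -0.006, 0], "delta_rot": [0, 0, 0], "jaw": 1},
    {"travel": [0.035, -0.01, 0], "delta_rot": [0, 0, 0], "jaw": 1},
    {"travel": [0.035, -0.01, 0], "delta_rot": [0, 0, 0], "jaw": 1},
    {"travel": [0.035, -0.01, 0], "delta_rot": [0, 0, 0], "jaw": 1},
    {"travel": [0.035, -0.01, 0], "delta_rot": [0, 0, 0], "jaw": 1},
    {"travel": [0.025, -0.008, 0], "delta_rot": [0, 0, 0], "jaw": 1},
    {"travel": [0.01, -0.003, 0], "delta_rot": [0, 0, 0], "jaw": 1},
    {"travel": [0, 0, 0], "delta_rot": [0, 0, 0], "jaw": 1},
    {"travel": [0, 0, 0], "delta_rot": [0, 0, 0], "jaw": 1}
  ]
}}

```text
clock: 24.2
eef_pos: [0.5601, 0.0881, 0.1395]
eef_rot: [-179.3, 0.7, 42.1]
ft_force: [0.6, 0.2, -0.4]
grip_width: 0.0853
```

```bash
python3 -c "
from h import *
plan([.564,.088,.06],42)
"
```

```text
t 24.2 pos [0.5601 0.0881 0.1395] rot [-179.35    0.72   42.09] F [ 0.6  0.2 -0.4] w 0.0853
 rotvec [-0.65  0.72  0.08] shift old axes [0.0038 0.0036 0.0794] shift new axes [0.0028 0.0027 0.0795] |d| 0.08
```

Call:
{"api": "send_rows", "payload": {
  "deltas": [
    {"travel": [0.002, 0.002, 0.02], "delta_rot": [-0.6, 0.7, 0], "jaw": 1},
    {"travel": [0, 0, 0.03], "delta_rot": [0, 0, 0], "jaw": 1},
    {"travel": [0, 0, 0.025], "delta_rot": [0, 0, 0], "jaw": 1},
    {"travel": [0, 0, 0], "delta_rot": [0, 0, 0], "jaw": 1},
    {"travel": [0, 0, 0], "delta_rot": [0, 0, 0], "jaw": 1}
  ]
}}

```text
clock: 24.7
eef_pos: [0.5614, 0.0784, 0.0627]
eef_rot: [179.8, 0.2, 41.5]
ft_force: [-0.2, 0.3, -0.1]
grip_width: 0.0852
```

```bash
python3 -c "
from h import *
plan([.564,.088,.001],42)
"
```

```text
t 24.7 pos [0.5614 0.0784 0.0627] rot [1.798e+02 1.700e-01 4.153e+01] F [-0.2  0.3 -0.1] w 0.0852
 rotvec [ 0.2   0.17 -0.47] shift old axes [ 0.0085 -0.0057  0.0617] shift new axes [ 0.0084 -0.0054  0.0617] |d| 0.063
```

Call:
{"api": "send_rows", "payload": {
  "deltas": [
    {"travel": [0.009, -0.006, 0.01], "delta_rot": [0, 0, 0], "jaw": 1},
    {"travel": [0, 0, 0.015], "delta_rot": [0, 0, 0], "jaw": 1},
    {"travel": [0, 0, 0], "delta_rot": [0, 0, 0], "jaw": 1},
    {"travel": [0, 0, 0], "delta_rot": [0, 0, 0], "jaw": 1}
  ]
}}

```text
clock: 25.1
eef_pos: [0.5663, 0.0887, 0.039]
eef_rot: [179.6, -0.0, 41.4]
ft_force: [1.3, -0.2, 0.2]
grip_width: 0.0854
```

```bash
python3 -c "
from h import *
plan([.564,.088,.001],42)
"
```

```text
t 25.1 pos [0.5663 0.0887 0.039 ] rot [ 1.7961e+02 -3.0000e-02  4.1430e+01] F [ 1.3 -0.2  0.2] w 0.0854
 rotvec [ 0.39 -0.03 -0.57] shift old axes [-0.0023 -0.0012  0.038 ] shift new axes [-0.0022 -0.001   0.038 ] |d| 0.038
```

Call:
{"api": "send_rows", "payload": {
  "deltas": [
    {"travel": [-0.002, -0.001, 0.012], "delta_rot": [0, 0, 0], "jaw": 1},
    {"travel": [-0.001, 0, 0.012], "delta_rot": [0, 0, 0], "jaw": 1},
    {"travel": [0, 0, 0.006], "delta_rot": [0, 0, 0], "jaw": 1},
    {"travel": [0, 0, 0], "delta_rot": [0, 0, 0], "jaw": 1}
  ]
}}

```text
clock: 25.5
eef_pos: [0.5634, 0.0872, 0.0066]
eef_rot: [179.6, -0.0, 41.4]
ft_force: [-0.7, 0.0, -0.1]
grip_width: 0.0856
```

```bash
python3 -c "
from h import *
plan([.564,.088,.001],42)
"
```

```text
t 25.5 pos [0.5634 0.0872 0.0066] rot [ 1.7959e+02 -4.0000e-02  4.1440e+01] F [-0.7  0.  -0.1] w 0.0856
 rotvec [ 0.41 -0.03 -0.56] shift old axes [ 0.001  -0.0002  0.0056] shift new axes [ 0.001  -0.0002  0.0056] |d| 0.006
```

Call:
{"api": "send_rows", "payload": {
  "deltas": [
    {"travel": [0.001, 0, 0.004], "delta_rot": [0, 0, 0], "jaw": 1},
    {"travel": [0, 0, 0.001], "delta_rot": [0, 0, 0], "jaw": 0.3},
    {"travel": [0, 0, 0], "delta_rot": [0, 0, 0], "jaw": -1},
    {"travel": [0, 0, 0], "delta_rot": [0, 0, 0], "jaw": -1},
    {"travel": [0, 0, 0], "delta_rot": [0, 0, 0], "jaw": -1},
    {"travel": [0, 0, 0], "delta_rot": [0, 0, 0], "jaw": -1}
  ],
  "squeeze": 60
}}

```text
clock: 26.1
eef_pos: [0.5646, 0.0879, 0.0022]
eef_rot: [179.6, -0.0, 41.4]
ft_force: [0.2, -0.3, -2.2]
grip_width: 0.0504
```

Call:
{"api": "send_rows", "payload": {
  "deltas": [
    {"travel": [0, 0, -0.015], "delta_rot": [0, 0, 0], "jaw": -1},
    {"travel": [0, 0, -0.03], "delta_rot": [0, 0, 0], "jaw": -1},
    {"travel": [0, 0, -0.03], "delta_rot": [0, 0, 0], "jaw": -1},
    {"travel": [0, 0, -0.02], "delta_rot": [0, 0, 0], "jaw": -1},
    {"travel": [0, 0, 0], "delta_rot": [0, 0, 0], "jaw": -1},
    {"travel": [0, 0, 0], "delta_rot": [0, 0, 0], "jaw": -1}
  ]
}}

```text
clock: 26.7
eef_pos: [0.5631, 0.0887, 0.1033]
eef_rot: [179.6, -0.0, 41.5]
ft_force: [-0.7, 0.0, -2.7]
grip_width: 0.0506
```

```bash
python3 -c "
from h import *
plan([.686,.017,.1],42)
from bench import bot
s=bot.snapshot('scene')
cv2.imwrite('pics/r1.png',cv2.resize(s['pixels'][170:310,220:370],(643,600)))
"
```

```text
t 26.7 pos [0.5631 0.0887 0.1033] rot [ 1.7961e+02 -2.0000e-02  4.1490e+01] F [-0.7  0.  -2.7] w 0.0506
 rotvec [ 0.39 -0.01 -0.51] shift old axes [0.0446 0.1351 0.0043] shift new axes [0.0434 0.1355 0.0033] |d| 0.142
```

View pics/r1.png

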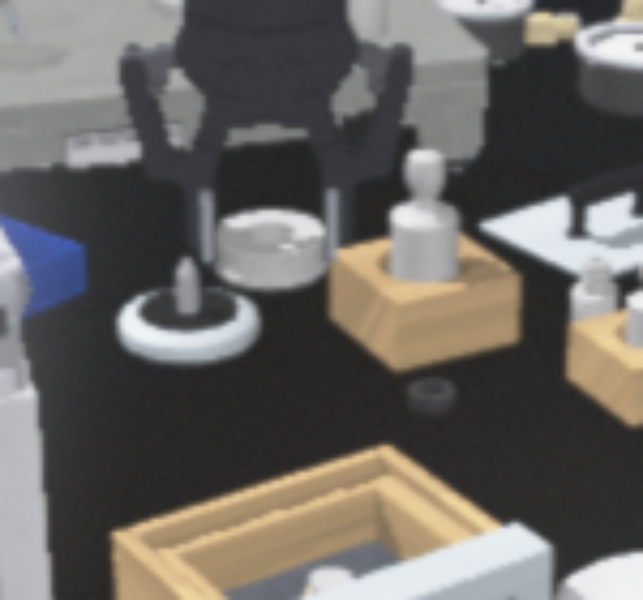

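Call:
{"api": "send_rows", "payload": {
  "deltas": [
    {"travel": [0.004, 0.012, -0.002], "delta_rot": [0, 0, 0], "jaw": -1},
    {"travel": [0.008, 0.025, -0.002], "delta_rot": [0, 0, 0], "jaw": -1},
    {"travel": [0.008, 0.025, -0.002], "delta_rot": [0, 0, 0], "jaw": -1},
    {"travel": [0.008, 0.025, -0.002], "delta_rot": [0, 0, 0], "jaw": -1},
    {"travel": [0.008, 0.025, -0.002], "delta_rot": [0, 0, 0], "jaw": -1},
    {"travel": [0.004, 0.012, 0], "delta_rot": [0, 0, 0], "jaw": -1},
    {"travel": [0, 0, 0], "delta_rot": [0, 0, 0], "jaw": -1},
    {"travel": [0, 0, 0], "delta_rot": [0, 0, 0], "jaw": -1}
  ]
}}

```text
clock: 27.55
eef_pos: [0.6781, 0.0143, 0.1023]
eef_rot: [-180.0, 0.8, 41.4]
ft_force: [0.1, -0.2, -1.8]
grip_width: 0.0505
```

```bash
python3 -c "
from h import *
plan([.686,.017,.06],42)
"
```

```text
t 27.55 pos [0.6781 0.0143 0.1023] rot [-179.96    0.79   41.43] F [ 0.1 -0.2 -1.8] w 0.0505
 rotvec [-0.04  0.79 -0.57] shift old axes [0.0083 0.0032 0.0422] shift new axes [0.0077 0.0033 0.0423] |d| 0.043
```

Call:
{"api": "send_rows", "payload": {
  "deltas": [
    {"travel": [0.008, 0.003, 0.015], "delta_rot": [0, 0.8, 0], "jaw": -1},
    {"travel": [0, 0, 0.02], "delta_rot": [0, 0, 0], "jaw": -1},
    {"travel": [0, 0, 0], "delta_rot": [0, 0, 0], "jaw": -1},
    {"travel": [0, 0, 0], "delta_rot": [0, 0, 0], "jaw": -1}
  ]
}}

```text
clock: 27.95
eef_pos: [0.6838, 0.0189, 0.065]
eef_rot: [-179.8, 0.1, 41.6]
ft_force: [0.9, 0.1, -1.6]
grip_width: 0.0503
```

```bash
python3 -c "
from h import *
plan([.686,.017,.0162],42)
"
```

```text
t 27.95 pos [0.6838 0.0189 0.065 ] rot [-1.7982e+02  1.0000e-01  4.1570e+01] F [ 0.9  0.1 -1.6] w 0.0503
 rotvec [-0.18  0.1  -0.43] shift old axes [0.0004 0.003  0.0488] shift new axes [0.0003 0.0028 0.0488] |d| 0.049
```

Call:
{"api": "send_rows", "payload": {
  "deltas": [
    {"travel": [0, 0.003, 0.01], "delta_rot": [0, 0, 0], "jaw": -1},
    {"travel": [0, 0, 0.003], "delta_rot": [0, 0, 0], "jaw": -1},
    {"travel": [0, 0, 0], "delta_rot": [0, 0, 0], "jaw": -1},
    {"travel": [0, 0, 0], "delta_rot": [0, 0, 0], "jaw": -1}
  ]
}}

```text
clock: 28.35
eef_pos: [0.6863, 0.0171, 0.0533]
eef_rot: [-179.9, 0.0, 41.6]
ft_force: [-0.0, -0.7, -2.1]
grip_width: 0.0501
```

```bash
python3 -c "
from h import *
plan([.686,.017,.0162],42)
from bench import bot
s=bot.snapshot('scene');t=bot.snapshot('top')
f=lambda a:cv2.resize(a,(390,390),interpolation=cv2.INTER_CUBIC)
cv2.imwrite('pics/r2.png',np.hstack([f(s['pixels'][205:265,235:295]),f(t['pixels'][130:190,305:365])]))
"
```

```text
t 28.35 pos [0.6863 0.0171 0.0533] rot [-1.799e+02  1.000e-02  4.162e+01] F [-0.  -0.7 -2.1] w 0.0501
 rotvec [-0.1   0.01 -0.38] shift old axes [-0.0003 -0.0001  0.0371] shift new axes [-0.0004 -0.0001  0.0371] |d| 0.037
```

View pics/r2.png

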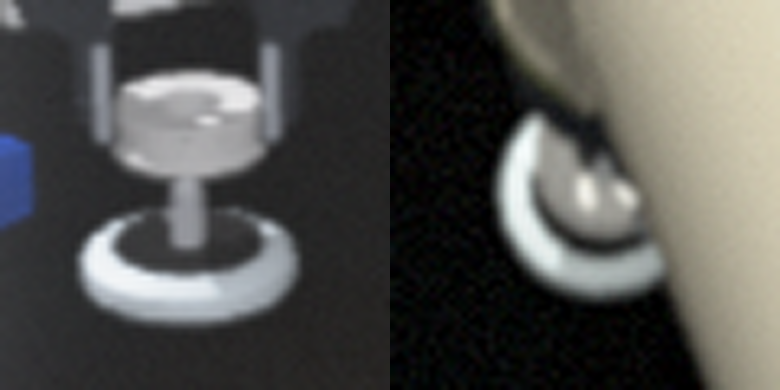

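Call:
{"api": "send_rows", "payload": {
  "deltas": [
    {"travel": [0, 0, 0.01], "delta_rot": [0, 0, 0], "jaw": -1},
    {"travel": [0, 0, 0.01], "delta_rot": [0, 0, 0], "jaw": -1},
    {"travel": [0, 0, 0], "delta_rot": [0, 0, 0], "jaw": -1}
  ]
}}

```text
clock: 28.75
eef_pos: [0.6867, 0.0172, 0.0323]
eef_rot: [-180.0, -0.0, 41.6]
ft_force: [-0.9, -0.2, -2.2]
grip_width: 0.0501
```

```bash
python3 -c "
from h import *
plan([.686,.017,.0162],42)
"
```

```text
t 28.75 pos [0.6867 0.0172 0.0323] rot [-1.7995e+02 -5.0000e-02  4.1620e+01] F [-0.9 -0.2 -2.2] w 0.0501
 rotvec [-0.05 -0.05 -0.38] shift old axes [-0.0007 -0.0003  0.0161] shift new axes [-0.0007 -0.0003  0.0161] |d| 0.016
```

Call:
{"api": "send_rows", "payload": {
  "deltas": [
    {"travel": [0, 0, 0.008], "delta_rot": [0, 0, 0], "jaw": -1},
    {"travel": [0, 0, 0.007], "delta_rot": [0, 0, 0], "jaw": -1},
    {"travel": [0, 0, 0.001], "delta_rot": [0, 0, 0], "jaw": -1},
    {"travel": [0, 0, 0], "delta_rot": [0, 0, 0], "jaw": -1}
  ]
}}

```text
clock: 29.15
eef_pos: [0.6871, 0.0174, 0.0161]
eef_rot: [-180.0, -0.1, 41.6]
ft_force: [-0.6, 0.3, 1.1]
grip_width: 0.0503
```

Contact: the force changed from -2 to +1 N at the predicted height. Release and retreat.

Call:
{"api": "send_rows", "payload": {
  "deltas": [
    {"travel": [0, 0, 0], "delta_rot": [0, 0, 0], "jaw": 0.4},
    {"travel": [0, 0, 0], "delta_rot": [0, 0, 0], "jaw": 0.8},
    {"travel": [0, 0, 0], "delta_rot": [0, 0, 0], "jaw": 0.8},
    {"travel": [0, 0, -0.02], "delta_rot": [0, 0, 0], "jaw": 0.8},
    {"travel": [0, 0, -0.03], "delta_rot": [0, 0, 0], "jaw": 0.8},
    {"travel": [0, 0, -0.04], "delta_rot": [0, 0, 0], "jaw": 0.8},
    {"travel": [0, 0, -0.04], "delta_rot": [0, 0, 0], "jaw": 0.8},
    {"travel": [0, 0, -0.02], "delta_rot": [0, 0, 0], "jaw": 0.3},
    {"travel": [0, 0, 0], "delta_rot": [0, 0, 0], "jaw": 0.1}
  ]
}}

```text
clock: 30.05
eef_pos: [0.6866, 0.0175, 0.1695]
eef_rot: [-179.9, -0.0, 41.6]
ft_force: [0.4, 0.4, 0.2]
grip_width: 0.0495
```

```bash
python3 -c "
from h import *
plan([.5895,-.245,.15],-11.5)
"
```

```text
t 30.05 pos [0.6866 0.0175 0.1695] rot [-1.7988e+02 -3.0000e-02  4.1640e+01] F [0.4 0.4 0.2] w 0.0495
 rotvec [-1.300e-01  3.000e-02  5.314e+01] shift old axes [-0.247   0.1317  0.0191] shift new axes [-0.0428  0.2765  0.0195] |d| 0.281
```

Call:
{"api": "send_rows", "payload": {
  "deltas": [
    {"travel": [0, 0, 0], "delta_rot": [0, 0, 7.6], "jaw": 0.1},
    {"travel": [0, 0, 0], "delta_rot": [0, 0, 7.6], "jaw": 0.1},
    {"travel": [0, 0, 0], "delta_rot": [0, 0, 7.6], "jaw": 0.1},
    {"travel": [0, 0, 0], "delta_rot": [0, 0, 7.6], "jaw": 0.1},
    {"travel": [0, 0, 0], "delta_rot": [0, 0, 7.6], "jaw": 0.1},
    {"travel": [0, 0, 0], "delta_rot": [0, 0, 7.6], "jaw": 0.1},
    {"travel": [0, 0, 0], "delta_rot": [0, 0, 6], "jaw": 0.1},
    {"travel": [0, 0, 0], "delta_rot": [0, 0, 0], "jaw": 0.1},
    {"travel": [0, 0, 0], "delta_rot": [0, 0, 0], "jaw": 0.1}
  ]
}}

```text
clock: 30.95
eef_pos: [0.6841, 0.0169, 0.1598]
eef_rot: [179.9, 0.5, -11.8]
ft_force: [0.2, -0.1, 0.2]
grip_width: 0.047
```

```bash
python3 -c "
from h import *
plan([.5895,-.2455,.15],-11.6)
from bench import bot
s=bot.snapshot('scene')
cv2.imwrite('pics/r3.png',cv2.resize(s['pixels'][180:310,220:370],(692,600)))
"
```

```text
t 30.95 pos [0.6841 0.0169 0.1598] rot [179.94   0.55 -11.84] F [ 0.2 -0.1  0.2] w 0.047
 rotvec [ 0.06  0.55 -0.24] shift old axes [-0.0386  0.2762  0.0104] shift new axes [-0.0399  0.276   0.0098] |d| 0.279
```

View pics/r3.png

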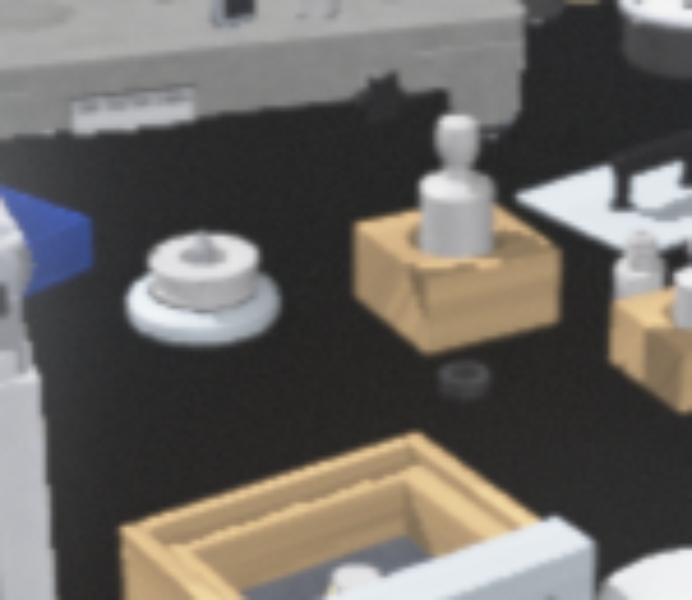

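The ring is seated over the spigot. Next, the cover.

Call:
{"api": "send_rows", "payload": {
  "deltas": [
    {"travel": [-0.003, 0.02, 0], "delta_rot": [0, 0.5, 0], "jaw": 0.1},
    {"travel": [-0.005, 0.037, 0], "delta_rot": [0, 0, 0], "jaw": 0.1},
    {"travel": [-0.005, 0.037, 0], "delta_rot": [0, 0, 0], "jaw": 0.1},
    {"travel": [-0.005, 0.037, 0], "delta_rot": [0, 0, 0], "jaw": 0.1},
    {"travel": [-0.005, 0.037, 0], "delta_rot": [0, 0, 0], "jaw": 0.1},
    {"travel": [-0.005, 0.037, 0], "delta_rot": [0, 0, 0], "jaw": 0.1},
    {"travel": [-0.005, 0.035, 0], "delta_rot": [0, 0, 0], "jaw": 0.1},
    {"travel": [-0.003, 0.02, 0], "delta_rot": [0, 0, 0], "jaw": 0.1},
    {"travel": [0, 0, 0], "delta_rot": [0, 0, 0], "jaw": 0.1},
    {"travel": [0, 0, 0], "delta_rot": [0, 0, 0], "jaw": 0.1}
  ]
}}

```text
clock: 32.0
eef_pos: [0.5937, -0.2384, 0.1557]
eef_rot: [-179.9, 0.2, -10.2]
ft_force: [1.3, 0.4, 0.5]
grip_width: 0.0469
```

```bash
python3 -c "
from h import *
plan([.5895,-.2455,.06],-11.6)
"
```

```text
t 32.0 pos [ 0.5937 -0.2384  0.1557] rot [-179.93    0.22  -10.24] F [1.3 0.4 0.5] w 0.0469
 rotvec [-0.07  0.22  1.36] shift old axes [-0.0025  0.0078  0.0957] shift new axes [-0.0027  0.0078  0.0957] |d| 0.096
```

Call:
{"api": "send_rows", "payload": {
  "deltas": [
    {"travel": [-0.002, 0.008, 0.02], "delta_rot": [0, 0, 1.4], "jaw": 0.1},
    {"travel": [-0.001, 0, 0.035], "delta_rot": [0, 0, 0], "jaw": 0.1},
    {"travel": [-0.001, 0, 0.03], "delta_rot": [0, 0, 0], "jaw": 0.1},
    {"travel": [0, 0, 0], "delta_rot": [0, 0, 0], "jaw": 0.1},
    {"travel": [0, 0, 0], "delta_rot": [0, 0, 0], "jaw": 0.1}
  ]
}}

```text
clock: 32.5
eef_pos: [0.5928, -0.2371, 0.0707]
eef_rot: [-179.7, -0.1, -10.8]
ft_force: [0.7, -0.6, 0.5]
grip_width: 0.047
```

```bash
python3 -c "
from h import *
plan([.5895,-.2455,.012],-11.6)
"
```

```text
t 32.5 pos [ 0.5928 -0.2371  0.0707] rot [-1.7972e+02 -6.0000e-02 -1.0840e+01] F [ 0.7 -0.6  0.5] w 0.047
 rotvec [-0.28 -0.06  0.76] shift old axes [-0.0017  0.0091  0.0586] shift new axes [-0.0016  0.0089  0.0587] |d| 0.059
```

Call:
{"api": "send_rows", "payload": {
  "deltas": [
    {"travel": [-0.002, 0.01, 0.005], "delta_rot": [0, 0, 0.8], "jaw": 0.1},
    {"travel": [0, 0, 0.01], "delta_rot": [0, 0, 0], "jaw": 0.1},
    {"travel": [0, 0, 0], "delta_rot": [0, 0, 0], "jaw": 0.1},
    {"travel": [0, 0, 0], "delta_rot": [0, 0, 0], "jaw": 0.1}
  ]
}}

```text
clock: 32.9
eef_pos: [0.5919, -0.2466, 0.0592]
eef_rot: [-179.8, -0.4, -11.6]
ft_force: [0.3, -0.4, 0.2]
grip_width: 0.047
```

```bash
python3 -c "
from h import *
plan([.5895,-.2455,.012],-11.6)
"
```

```text
t 32.9 pos [ 0.5919 -0.2466  0.0592] rot [-179.76   -0.43  -11.57] F [ 0.3 -0.4  0.2] w 0.047
 rotvec [-0.24 -0.43  0.03] shift old axes [-0.0029 -0.0004  0.0472] shift new axes [-0.0026 -0.0006  0.0472] |d| 0.047
```

Call:
{"api": "send_rows", "payload": {
  "deltas": [
    {"travel": [-0.003, 0, 0.012], "delta_rot": [0, -0.4, 0], "jaw": 0.1},
    {"travel": [0, 0, 0.018], "delta_rot": [0, 0, 0], "jaw": 0.1},
    {"travel": [0, 0, 0.01], "delta_rot": [0, 0, 0], "jaw": 0.1},
    {"travel": [0, 0, 0], "delta_rot": [0, 0, 0], "jaw": 0.1},
    {"travel": [0, 0, 0], "delta_rot": [0, 0, 0], "jaw": 0.1}
  ]
}}

```text
clock: 33.4
eef_pos: [0.5893, -0.2459, 0.0177]
eef_rot: [-179.8, -0.1, -11.6]
ft_force: [0.2, 0.2, 0.0]
grip_width: 0.0475
```

```bash
python3 -c "
from h import *
plan([.5895,-.2455,.012],-11.6)
"
```

```text
t 33.4 pos [ 0.5893 -0.2459  0.0177] rot [-1.7978e+02 -6.0000e-02 -1.1570e+01] F [0.2 0.2 0. ] w 0.0475
 rotvec [-0.22 -0.06  0.03] shift old axes [ 0.0001 -0.0004  0.0057] shift new axes [ 0.0001 -0.0005  0.0057] |d| 0.006
```

Call:
{"api": "send_rows", "payload": {
  "deltas": [
    {"travel": [0, 0, 0.005], "delta_rot": [0, 0, 0], "jaw": 0.1},
    {"travel": [0, 0, 0], "delta_rot": [0, 0, 0], "jaw": -0.5},
    {"travel": [0, 0, 0], "delta_rot": [0, 0, 0], "jaw": -1},
    {"travel": [0, 0, 0], "delta_rot": [0, 0, 0], "jaw": -1},
    {"travel": [0, 0, 0], "delta_rot": [0, 0, 0], "jaw": -1},
    {"travel": [0, 0, 0], "delta_rot": [0, 0, 0], "jaw": -1}
  ],
  "squeeze": 80
}}

```text
clock: 34.0
eef_pos: [0.5904, -0.2463, 0.0143]
eef_rot: [-179.8, -0.2, -11.6]
ft_force: [0.2, 0.2, -1.8]
grip_width: 0.0105
```

Call:
{"api": "send_rows", "payload": {
  "deltas": [
    {"travel": [0, 0, -0.01], "delta_rot": [0, 0, 0], "jaw": -1},
    {"travel": [0, 0, -0.03], "delta_rot": [0, 0, 0], "jaw": -1},
    {"travel": [0, 0, -0.04], "delta_rot": [0, 0, 0], "jaw": -1},
    {"travel": [0, 0, -0.04], "delta_rot": [0, 0, 0], "jaw": -1},
    {"travel": [0, 0, -0.035], "delta_rot": [0, 0, 0], "jaw": -1},
    {"travel": [0, 0, 0], "delta_rot": [0, 0, 0], "jaw": -1},
    {"travel": [0, 0, 0], "delta_rot": [0, 0, 0], "jaw": -1}
  ]
}}

```text
clock: 34.7
eef_pos: [0.5885, -0.2459, 0.1775]
eef_rot: [-179.8, -0.1, -11.5]
ft_force: [-0.2, -0.2, -2.1]
grip_width: 0.0101
```

```bash
cat >> h.py <<'E'
BO=np.array([.4373,.1910,0]); BY=-17.0; G=.0143
def cover(cx,cy,cz,tilt,g=G):
    t=np.radians(tilt); p=np.array([cx,cy,cz])/1000+g*np.array([-np.sin(t),0,np.cos(t)])
    w=BO+Ro.from_euler('z',BY,degrees=True).apply(p)
    plan(w,BY,tilt)
    from bench import bot
    s=bot.sense(); R0=Ro.from_euler('xyz',s["eef_rot"],degrees=True)
    b=Ro.from_euler('z',-BY,degrees=True)
    rel=b*R0*Ro.from_euler('x',-180,degrees=True)
    n=rel.apply([0,0,1]); c=b.apply(s["eef_pos"]-BO)-g*n; e=rel.apply([-.05,0,0])+c; f=rel.apply([.05,0,0])+c
    print(" now C(box mm)",np.round(c*1000,1),"lip edge",np.round(e*1000,1),"far edge",np.round(f*1000,1),"rel rot",np.round(rel.as_rotvec(degrees=True),2))
E
python3 -c "
from h import *
cover(20,0,120,0)
"
```

```text
t 34.7 pos [ 0.5885 -0.2459  0.1775] rot [-1.7976e+02 -9.0000e-02 -1.1530e+01] F [-0.2 -0.2 -2.1] w 0.0101
 rotvec [-0.24 -0.07  5.47] shift old axes [-0.2156 -0.3958  0.0446] shift new axes [-0.2523 -0.3737  0.0432] |d| 0.453
 now C(box mm) [ 272.3 -373.6  163.2] lip edge [ 222.6 -378.4  163.2] far edge [ 322.1 -368.8  163.3] rel rot [ 0.24 -0.07  5.47]
```

Call:
{"api": "send_rows", "payload": {
  "deltas": [
    {"travel": [0, 0, 0], "delta_rot": [0, 0, 5.5], "jaw": -1},
    {"travel": [-0.015, -0.022, -0.001], "delta_rot": [0, 0, 0], "jaw": -1},
    {"travel": [-0.021, -0.031, 0], "delta_rot": [0, 0, 0], "jaw": -1},
    {"travel": [-0.021, -0.031, 0], "delta_rot": [0, 0, 0], "jaw": -1},
    {"travel": [-0.021, -0.031, 0], "delta_rot": [0, 0, 0], "jaw": -1},
    {"travel": [-0.021, -0.031, 0], "delta_rot": [0, 0, 0], "jaw": -1},
    {"travel": [-0.021, -0.031, 0], "delta_rot": [0, 0, 0], "jaw": -1},
    {"travel": [-0.021, -0.031, 0], "delta_rot": [0, 0, 0], "jaw": -1},
    {"travel": [-0.021, -0.031, 0], "delta_rot": [0, 0, 0], "jaw": -1},
    {"travel": [-0.015, -0.022, 0], "delta_rot": [0, 0, 0], "jaw": -1}
  ]
}}

```text
clock: 35.7
eef_pos: [0.4873, 0.0612, 0.1688]
eef_rot: [179.9, 0.9, -17.8]
ft_force: [-0.0, -0.0, -1.2]
grip_width: 0.0102
```

```bash
python3 -c "
from h import *
cover(20,0,120,0)
"
```

```text
t 35.7 pos [0.4873 0.0612 0.1688] rot [179.94   0.88 -17.81] F [-0.  -0.  -1.2] w 0.0102
 rotvec [ 0.05  0.88 -0.81] shift old axes [-0.0667 -0.1086  0.0355] shift new axes [-0.0657 -0.1095  0.0345] |d| 0.132
 now C(box mm) [  85.5 -109.5  154.5] lip edge [  35.5 -108.8  155.3] far edge [ 135.5 -110.2  153.8] rel rot [-0.05  0.88 -0.81]
```

Call:
{"api": "send_rows", "payload": {
  "deltas": [
    {"travel": [-0.018, -0.03, 0], "delta_rot": [0, 0, 0], "jaw": -1},
    {"travel": [-0.018, -0.03, 0], "delta_rot": [0, 0, 0], "jaw": -1},
    {"travel": [-0.015, -0.025, 0], "delta_rot": [0, 0, 0], "jaw": -1},
    {"travel": [-0.008, -0.012, 0], "delta_rot": [0, 0, 0], "jaw": -1},
    {"travel": [0, 0, 0], "delta_rot": [0, 0, 0], "jaw": -1},
    {"travel": [0, 0, 0], "delta_rot": [0, 4, -0.8], "jaw": -1},
    {"travel": [0, 0, 0], "delta_rot": [0, 5, 0], "jaw": -1},
    {"travel": [0, 0, 0], "delta_rot": [0, 3.5, 0], "jaw": -1},
    {"travel": [0, 0, 0], "delta_rot": [0, 0, 0], "jaw": -1},
    {"travel": [0, 0, 0], "delta_rot": [0, 0, 0], "jaw": -1}
  ]
}}

```text
clock: 36.7
eef_pos: [0.4531, 0.1734, 0.1615]
eef_rot: [179.4, -11.2, -16.6]
ft_force: [0.3, 0.3, -1.3]
grip_width: 0.0102
```

```bash
python3 -c "
from h import *
cover(20,0,80,12)
from bench import bot
s=bot.snapshot('scene')
cv2.imwrite('pics/c1.png',cv2.resize(s['pixels'][190:350,220:400],(675,600)))
"
```

```text
t 36.7 pos [0.4531 0.1734 0.1615] rot [179.44 -11.22 -16.64] F [ 0.3  0.3 -1.3] w 0.0102
 rotvec [0.49 0.78 0.36] shift old axes [-0.0162 -0.0129  0.0655] shift new axes [-0.0172 -0.0122  0.0654] |d| 0.069
 now C(box mm) [ 23.  -12.4 147.5] lip edge [-26.  -12.7 137.8] far edge [ 72.1 -12.  157.2] rel rot [ -0.52 -11.22   0.3 ]
```

View pics/c1.png

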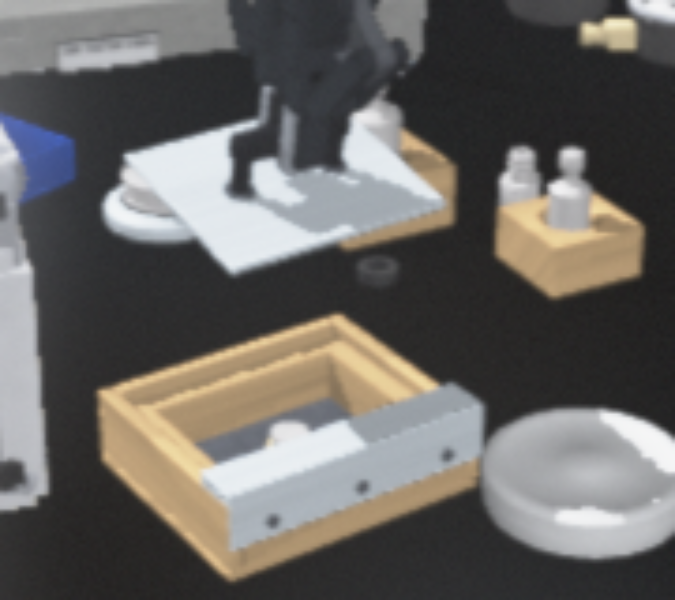

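```bash
cat >> h.py <<'E'
def platecheck(s,g=G):
    from bench import bot
    st=bot.sense(); W=cloud(s); R0=Ro.from_euler('xyz',st["eef_rot"],degrees=True)*Ro.from_euler('x',180,degrees=True)
    n=R0.apply([0,0,1]); c=st["eef_pos"]-g*n
    L=R0.inv().apply((W-c).reshape(-1,3)).reshape(480,640,3)*1000
    br=s["pixels"].min(-1)>90
    m=(abs(L[...,2]-4)<6)&(np.hypot(L[...,0],L[...,1])<85)&br
    # keep component largest
    nn,lab,stt,_=cv2.connectedComponentsWithStats(m.astype(np.uint8)); k=1+np.argmax(stt[1:,4]); m=lab==k
    p=L[m]; (cx,cy),(w,h),a=cv2.minAreaRect(p[:,:2].astype(np.float32))
    A=np.c_[p[:,:2],np.ones(len(p))]; co=np.linalg.lstsq(A,p[:,2],rcond=None)[0]
    print("plate in tool-frame: n",len(p),"c",round(cx,1),round(cy,1),"wh",round(w,1),round(h,1),"a",round(a,1),"z=",np.round(co[2],1),"slopes deg",np.round(np.degrees(np.arctan(co[:2])),1))
E
python3 -c "
from h import *
from bench import bot
platecheck(bot.snapshot('scene'));platecheck(bot.snapshot('top'))
"
```

```text
plate in tool-frame: n 1747 c 0.9 -1.4 wh 121.6 105.4 a 89.9 z= 4.4 slopes deg [ 0.1 -0.3]
plate in tool-frame: n 1071 c -0.2 -31.7 wh 100.1 59.6 a 0.4 z= 5.2 slopes deg [-0.1 -0.2]
```

Call:
{"api": "send_rows", "payload": {
  "deltas": [
    {"travel": [-0.012, -0.013, 0.02], "delta_rot": [0.5, 0.8, 0.3], "jaw": -1},
    {"travel": [-0.003, 0, 0.025], "delta_rot": [0, 0, 0], "jaw": -1},
    {"travel": [-0.002, 0, 0.015], "delta_rot": [0, 0, 0], "jaw": -1},
    {"travel": [0, 0, 0], "delta_rot": [0, 0, 0], "jaw": -1},
    {"travel": [0, 0, 0], "delta_rot": [0, 0, 0], "jaw": -1}
  ]
}}

```text
clock: 37.35
eef_pos: [0.4566, 0.1866, 0.0982]
eef_rot: [-179.8, -11.8, -17.4]
ft_force: [-0.2, 0.8, -2.3]
grip_width: 0.01
```

```bash
python3 -c "
from h import *
cover(19,1,62,12)
"
```

```text
t 37.35 pos [0.4566 0.1866 0.0982] rot [-179.77  -11.84  -17.41] F [-0.2  0.8 -2.3] w 0.01
 rotvec [-0.14  0.16 -0.4 ] shift old axes [-0.0082  0.0006  0.021 ] shift new axes [-0.0082  0.0005  0.021 ] |d| 0.023
 now C(box mm) [22.7  1.5 84.2] lip edge [-26.3   1.8  74. ] far edge [71.6  1.1 94.5] rel rot [  0.19 -11.84  -0.38]
```

```bash
python3 -c "
from h import *
cover(19,1,51,12)
"
```

```text
t 37.35 pos [0.4566 0.1866 0.0982] rot [-179.77  -11.84  -17.41] F [-0.2  0.8 -2.3] w 0.01
 rotvec [-0.14  0.16 -0.4 ] shift old axes [-0.0104  0.0006  0.0318] shift new axes [-0.0105  0.0005  0.0318] |d| 0.033
 now C(box mm) [22.7  1.5 84.2] lip edge [-26.3   1.8  74. ] far edge [71.6  1.1 94.5] rel rot [  0.19 -11.84  -0.38]
```

Call:
{"api": "send_rows", "payload": {
  "deltas": [
    {"travel": [-0.003, 0, 0.01], "delta_rot": [0, 0, -0.4], "jaw": -1},
    {"travel": [-0.003, 0, 0.01], "delta_rot": [0, 0, 0], "jaw": -1},
    {"travel": [-0.002, 0, 0.006], "delta_rot": [0, 0, 0], "jaw": -1},
    {"travel": [0, 0, 0], "delta_rot": [0, 0, 0], "jaw": -1},
    {"travel": [0, 0, 0], "delta_rot": [0, 0, 0], "jaw": -1}
  ]
}}

```text
clock: 37.85
eef_pos: [0.4556, 0.1876, 0.0708]
eef_rot: [-179.8, -11.9, -17.1]
ft_force: [-0.2, 0.1, -1.5]
grip_width: 0.0102
```

```bash
python3 -c "
from h import *
cover(18,1,48.5,12)
"
```

```text
t 37.85 pos [0.4556 0.1876 0.0708] rot [-179.76  -11.94  -17.07] F [-0.2  0.1 -1.5] w 0.0102
 rotvec [-0.22  0.06 -0.07] shift old axes [-0.0051  0.0011  0.0074] shift new axes [-0.0052  0.0011  0.0074] |d| 0.009
 now C(box mm) [21.5  2.1 56.8] lip edge [-27.4   2.2  46.5] far edge [70.4  2.1 67.2] rel rot [  0.23 -11.94  -0.05]
```

Call:
{"api": "send_rows", "payload": {
  "deltas": [
    {"travel": [-0.005, 0.001, 0.007], "delta_rot": [0, 0, 0], "jaw": -1},
    {"travel": [0, 0, 0.001], "delta_rot": [0, 0, 0], "jaw": -1},
    {"travel": [0, 0, 0], "delta_rot": [0, 0, 0], "jaw": -1}
  ]
}}

```text
clock: 38.15
eef_pos: [0.4522, 0.1878, 0.0618]
eef_rot: [-179.7, -12.0, -17.1]
ft_force: [-0.0, -0.1, -1.8]
grip_width: 0.0102
```

```bash
python3 -c "
from h import *
cover(-1,1,48.5,12)
from bench import bot
s=bot.snapshot('scene');t=bot.snapshot('top')
cv2.imwrite('pics/c2.png',cv2.resize(s['pixels'][240:350,230:360],(709,600)))
platecheck(s)
"
```

```text
t 38.15 pos [0.4522 0.1878 0.0618] rot [-179.73  -11.99  -17.07] F [-0.  -0.1 -1.8] w 0.0102
 rotvec [-0.25  0.01 -0.06] shift old axes [-0.0186  0.0003 -0.0047] shift new axes [-0.0186  0.0003 -0.0047] |d| 0.019
 now C(box mm) [18.2  1.4 47.8] lip edge [-30.8   1.4  37.4] far edge [67.1  1.3 58.2] rel rot [  0.26 -11.99  -0.04]
plate in tool-frame: n 1702 c 1.4 -7.1 wh 100.2 133.3 a 0.3 z= 4.4 slopes deg [-0.1 -0. ]
```

View pics/c2.png

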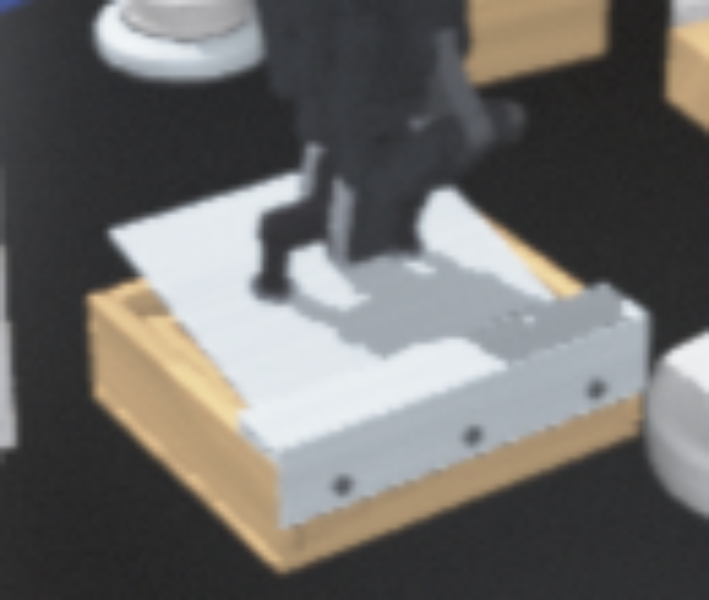

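Call:
{"api": "send_rows", "payload": {
  "deltas": [
    {"travel": [-0.005, 0, -0.0012], "delta_rot": [0, 0, 0], "jaw": -1},
    {"travel": [-0.004, 0, -0.001], "delta_rot": [0, 0, 0], "jaw": -1},
    {"travel": [0, 0, 0], "delta_rot": [0, 0, 0], "jaw": -1}
  ]
}}

```text
clock: 38.55
eef_pos: [0.4428, 0.1909, 0.0626]
eef_rot: [-179.7, -12.0, -17.1]
ft_force: [-0.2, 0.2, -0.5]
grip_width: 0.0103
```

```bash
python3 -c "
from h import *
cover(-1,1,47.5,12)
"
```

```text
t 38.55 pos [0.4428 0.1909 0.0626] rot [-179.71  -12.01  -17.08] F [-0.2  0.2 -0.5] w 0.0103
 rotvec [-0.28 -0.01 -0.08] shift old axes [-0.0093  0.0006 -0.0009] shift new axes [-0.0093  0.0006 -0.0009] |d| 0.009
 now C(box mm) [ 8.3  1.6 48.6] lip edge [-40.7   1.7  38.2] far edge [57.2  1.6 59. ] rel rot [  0.28 -12.01  -0.05]
```

Call:
{"api": "send_rows", "payload": {
  "deltas": [
    {"travel": [-0.004, 0, -0.0003], "delta_rot": [0, 0, 0], "jaw": -1},
    {"travel": [-0.004, 0, -0.0005], "delta_rot": [0, 0, 0], "jaw": -1},
    {"travel": [0, 0, 0], "delta_rot": [0, 0, 0], "jaw": -1}
  ]
}}

```text
clock: 38.85
eef_pos: [0.4344, 0.1936, 0.0618]
eef_rot: [-179.7, -12.0, -17.1]
ft_force: [-0.1, 0.0, -2.2]
grip_width: 0.0103
```

```bash
python3 -c "
from h import *
cover(-1.5,1,45.5,12)
from bench import bot
s=bot.snapshot('scene')
cv2.imwrite('pics/c3.png',cv2.resize(s['pixels'][240:350,230:360],(709,600)))
"
```

```text
t 38.85 pos [0.4344 0.1936 0.0618] rot [-179.7   -12.04  -17.06] F [-0.1  0.  -2.2] w 0.0103
 rotvec [-0.29 -0.04 -0.06] shift old axes [-0.0014  0.0007  0.0021] shift new axes [-0.0014  0.0007  0.0021] |d| 0.003
 now C(box mm) [-0.6  1.7 47.8] lip edge [-49.5   1.8  37.4] far edge [48.3  1.7 58.3] rel rot [  0.29 -12.04  -0.03]
```

View pics/c3.png

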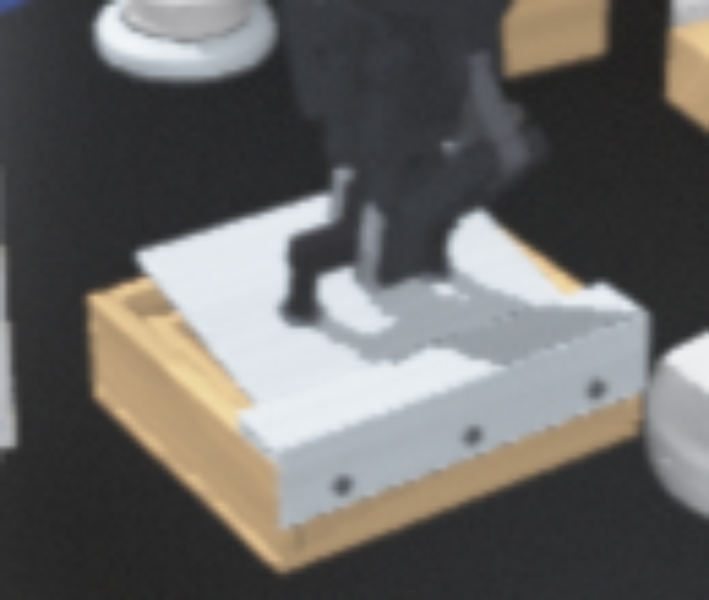

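Call:
{"api": "send_rows", "payload": {
  "deltas": [
    {"travel": [-0.0012, 0.0005, 0.002], "delta_rot": [0, 0, 0], "jaw": -1},
    {"travel": [0, 0, 0], "delta_rot": [0, 0, 0], "jaw": -1},
    {"travel": [0.0006, 0, 0.0026], "delta_rot": [0, -3, 0], "jaw": -1},
    {"travel": [0, 0, 0], "delta_rot": [0, 0, 0], "jaw": -1}
  ]
}}

```text
clock: 39.3
eef_pos: [0.435, 0.1929, 0.0571]
eef_rot: [-179.7, -9.0, -17.0]
ft_force: [0.5, 0.5, -1.2]
grip_width: 0.0106
```

```bash
python3 -c "
from h import *
cover(-1.5,1,41,6)
"
```

```text
t 39.3 pos [0.435  0.1929 0.0571] rot [-179.7    -9.01  -17.04] F [ 0.5  0.5 -1.2] w 0.0106
 rotvec [-0.3  -3.01 -0.03] shift old axes [-0.0005  0.0002  0.0018] shift new axes [-0.0004  0.0002  0.0018] |d| 0.002
 now C(box mm) [-0.5  1.2 43. ] lip edge [-49.9   1.3  35.1] far edge [48.9  1.2 50.8] rel rot [ 0.3  -9.01 -0.01]
```

Call:
{"api": "send_rows", "payload": {
  "deltas": [
    {"travel": [0.0004, 0, 0.0025], "delta_rot": [0, -3, 0], "jaw": -1},
    {"travel": [0, 0, 0], "delta_rot": [0, 0, 0], "jaw": -1},
    {"travel": [0.0005, 0, 0.0024], "delta_rot": [0, -3, 0], "jaw": -1},
    {"travel": [0, 0, 0], "delta_rot": [0, 0, 0], "jaw": -1}
  ]
}}

```text
clock: 39.7
eef_pos: [0.4361, 0.1927, 0.052]
eef_rot: [-179.7, -3.2, -17.0]
ft_force: [0.6, -0.5, -1.0]
grip_width: 0.0102
```

```bash
python3 -c "
from h import *
cover(-1,1,34,0)
"
```

```text
t 39.7 pos [0.4361 0.1927 0.052 ] rot [-179.74   -3.17  -17.05] F [ 0.6 -0.5 -1. ] w 0.0102
 rotvec [-0.26 -3.17 -0.04] shift old axes [0.0005 0.0003 0.0037] shift new axes [0.0007 0.0003 0.0037] |d| 0.004
 now C(box mm) [-0.9  1.4 37.7] lip edge [-50.8   1.4  34.9] far edge [49.   1.3 40.5] rel rot [ 0.26 -3.17 -0.04]
```

Call:
{"api": "send_rows", "payload": {
  "deltas": [
    {"travel": [0.0007, 0, 0.0025], "delta_rot": [0, -3.2, 0], "jaw": -1},
    {"travel": [0, 0, 0], "delta_rot": [0, 0, 0], "jaw": -1},
    {"travel": [0, 0, 0.001], "delta_rot": [0, 0, 0], "jaw": -1},
    {"travel": [0, 0, 0], "delta_rot": [0, 0, 0], "jaw": -1}
  ]
}}

```text
clock: 40.1
eef_pos: [0.4353, 0.1937, 0.0484]
eef_rot: [-179.8, -0.4, -16.9]
ft_force: [-0.4, 0.0, -1.0]
grip_width: 0.0101
```

```bash
python3 -c "
from h import *
cover(-1,1,34,0)
"
```

```text
t 40.1 pos [0.4353 0.1937 0.0484] rot [-179.82   -0.43  -16.94] F [-0.4  0.  -1. ] w 0.0101
 rotvec [-0.18 -0.43  0.07] shift old axes [0.0017 0.001  0.0001] shift new axes [0.0017 0.001  0.0001] |d| 0.002
 now C(box mm) [-2.6  2.  34.1] lip edge [-52.6   1.9  33.7] far edge [47.4  2.1 34.5] rel rot [ 0.18 -0.43  0.07]
```

Call:
{"api": "send_rows", "payload": {
  "deltas": [
    {"travel": [0.0025, 0.0015, 0], "delta_rot": [0, 0, 0], "jaw": -1},
    {"travel": [0, 0, 0.0005], "delta_rot": [0, 0, 0], "jaw": -1},
    {"travel": [0, 0, 0], "delta_rot": [0, 0, 0], "jaw": -1}
  ]
}}

```text
clock: 40.4
eef_pos: [0.4365, 0.192, 0.0482]
eef_rot: [-179.8, -0.6, -16.8]
ft_force: [-0.2, -0.3, -1.9]
grip_width: 0.0105
```

```bash
python3 -c "
from h import *
cover(-1,1,34,0)
from bench import bot
s=bot.snapshot('scene')
cv2.imwrite('pics/c4.png',cv2.resize(s['pixels'][240:350,230:360],(709,600)))
"
```

```text
t 40.4 pos [0.4365 0.192  0.0482] rot [-179.84   -0.61  -16.8 ] F [-0.2 -0.3 -1.9] w 0.0105
 rotvec [-0.16 -0.61  0.2 ] shift old axes [ 0.     -0.0003 -0.0001] shift new axes [ 0.     -0.0003 -0.0001] |d| 0.0
 now C(box mm) [-0.9  0.8 33.9] lip edge [-50.9   0.6  33.4] far edge [49.1  1.  34.5] rel rot [ 0.16 -0.61  0.2 ]
```

View pics/c4.png

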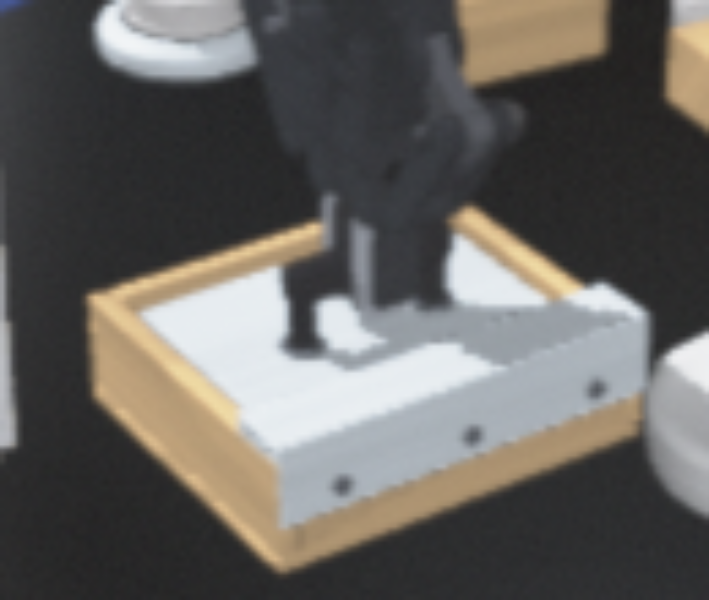

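Call:
{"api": "send_rows", "payload": {
  "deltas": [
    {"travel": [0, 0, 0.002], "delta_rot": [0, -0.5, 0], "jaw": -1},
    {"travel": [0, 0, 0], "delta_rot": [0, 0, 0], "jaw": -1}
  ]
}}

```text
clock: 40.65
eef_pos: [0.4368, 0.1923, 0.0482]
eef_rot: [-179.9, -0.2, -16.8]
ft_force: [1.1, -0.4, -1.6]
grip_width: 0.0104
```

Call:
{"api": "send_rows", "payload": {
  "deltas": [
    {"travel": [0, 0, 0], "delta_rot": [0, 0, 0], "jaw": -0.5},
    {"travel": [0, 0, 0], "delta_rot": [0, 0, 0], "jaw": 0},
    {"travel": [0, 0, 0], "delta_rot": [0, 0, 0], "jaw": 0},
    {"travel": [0, 0, 0], "delta_rot": [0, 0, 0], "jaw": 0},
    {"travel": [0, 0, -0.015], "delta_rot": [0, 0, 0], "jaw": 0},
    {"travel": [0, 0, -0.03], "delta_rot": [0, 0, 0], "jaw": 0},
    {"travel": [0, 0, -0.04], "delta_rot": [0, 0, 0], "jaw": 0},
    {"travel": [0, 0, -0.04], "delta_rot": [0, 0, 0], "jaw": 0},
    {"travel": [0, 0, -0.02], "delta_rot": [0, 0, 0], "jaw": 0},
    {"travel": [0, 0, 0], "delta_rot": [0, 0, 0], "jaw": 0}
  ]
}}

```text
clock: 41.65
eef_pos: [0.4353, 0.1919, 0.1969]
eef_rot: [-179.9, 0.1, -16.8]
ft_force: [0.1, 0.0, -0.5]
grip_width: 0.0431
```

```bash
python3 -c "
from h import *
plan([.45,.19,.25],-17)
from bench import bot
s=bot.snapshot('scene')
cv2.imwrite('pics/f1.png',cv2.resize(s['pixels'][180:360,220:440],(733,600)))
"
```

```text
t 41.65 pos [0.4353 0.1919 0.1969] rot [-1.7993e+02  7.0000e-02 -1.6760e+01] F [ 0.1  0.  -0.5] w 0.0431
 rotvec [-0.07  0.07  0.24] shift old axes [ 0.0145 -0.0025 -0.0531] shift new axes [ 0.0146 -0.0025 -0.0531] |d| 0.055
```

View pics/f1.png

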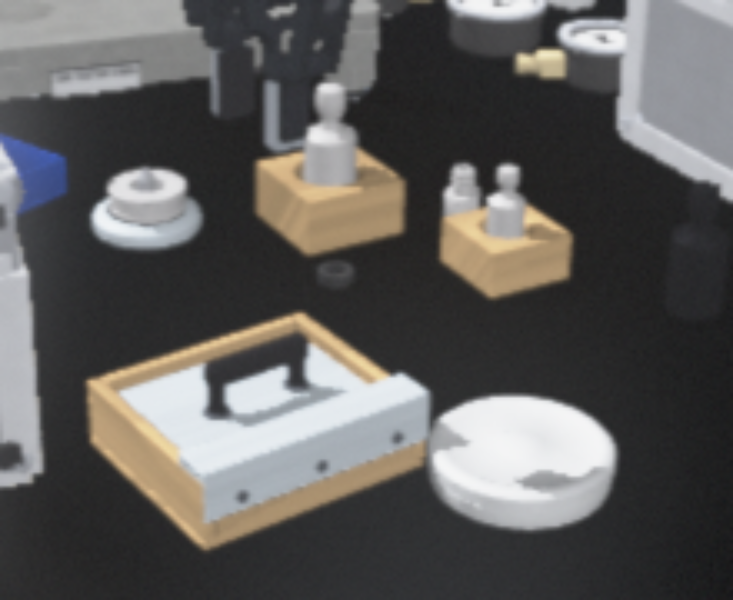

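```bash
python3 -c "
from h import *
from bench import bot
s=bot.snapshot('scene');W=cloud(s)
def rect(c,r,z,tol,name):
    d=np.hypot(W[...,0]-c[0],W[...,1]-c[1]); m=(d<r)&(abs(W[...,2]-z)<tol); p=W[m]
    (cx,cy),(w,h),a=cv2.minAreaRect((p[:,:2]*1000).astype(np.float32))
    print(name,len(p),'c',round(cx,1),round(cy,1),'wh',round(w,1),round(h,1),'a',round(a,1),'z',np.round(np.percentile(p[:,2],[5,50,95]),4))
rect((.437,.191),.045,.070,.008,'handle')
rect((.437,.191),.045,.038,.008,'plate')
rect((.437,.191),.105,.0425,.006,'boxrim')
rect((.591,-.0685),.02,.104,.008,'bighead'); rect((.457,-.088),.015,.075,.008,'smallhead')
rect((.686,.017),.035,.032,.006,'ringtop'); rect((.591,-.0685),.06,.04,.006,'bblock'); rect((.457,-.088),.05,.032,.006,'sblock')
# plate tilt
m=(np.hypot(W[...,0]-.437,W[...,1]-.191)<.045)&(abs(W[...,2]-.038)<.006); p=W[m]
print('slope deg',np.degrees(np.linalg.lstsq(np.c_[p[:,:2],np.ones(len(p))],p[:,2],rcond=None)[0][:2]))
"
```

```text
handle 210 c 436.8 192.4 wh 63.7 16.9 a 75.3 z [0.0628 0.0686 0.0711]
plate 596 c 446.2 188.7 wh 88.5 65.3 a 73.3 z [0.0367 0.0383 0.0407]
boxrim 2133 c 437.4 190.5 wh 146.7 130.8 a 73.5 z [0.037  0.0395 0.0479]
bighead 42 c 589.9 -66.0 wh 18.6 14.0 a 27.0 z [0.0967 0.1017 0.1048]
smallhead 24 c 456.2 -85.4 wh 9.0 12.8 a 36.4 z [0.0672 0.0732 0.0758]
ringtop 210 c 684.6 17.3 wh 50.9 54.1 a 44.3 z [0.0266 0.0318 0.0342]
bblock 417 c 590.7 -69.0 wh 78.7 85.2 a 68.6 z [0.0349 0.0396 0.0424]
sblock 346 c 457.8 -88.5 wh 65.4 66.4 a 64.9 z [0.0271 0.0314 0.0349]
slope deg [-0.29260304  0.08225983]
```

```bash
python3 -c "
from bench import bot
print(bot.finish_job(), bot.sense()['clock'])"
```

```text
the job is handed in; nothing more can be done
the job is handed in; nothing more can be done
```

The kit is put away and the job is handed in, at about 42 s of the 133 s allowed; the hand-in reports no verdict. Both weights stand in their own bores, the ring gauge is over the spigot and the nut is in the box. The cover's edge is tucked under the lip and the plate is lowered flat inside the rim.

Last checks, from the scene camera only, since the arm blocked the top view:
- **Cover:** the handle centre is within about 2 mm of the box centre. The plate top measures 38 mm against 38 mm expected, and its tilt is about 0.3°.
- **Weights:** the tops read 102–105 mm and 73–76 mm, as expected for weights fully seated. The heads sit about 3 mm from the block centres, roughly what seeing only one side would cause.
- **Ring:** its top is at 32 mm as expected, and its centre is about 1.5 mm from the spigot.
- **Nut:** I saw it in the middle of the cavity before closing, but could not check it once the cover was on.

**Disagreements:** the network's nut position was about 7 mm off the depth measurement, and I used depth. The jaw opening on the ring read about 3.5 mm less than its 54 mm diameter, though it lifted and seated normally.

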